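# Pack the mending tray in layers and slide it under the low shelf

## Task

Pack the mending tray: lift its separator plate out and set it aside, lay every petri dish that is out on the worktop upright on the tray's floor, put the plate back on the corner posts, fin up, and lay whatever mending tools are out (the glue tube, the bent tweezers) flat on it beside the fin. Then slide the packed tray by its handle under the low shelf, handle side out, until it is home against the stop at the back, and leave everything else on the counters where it is.

Things in the scene. Friction and masses are not known exactly. Their poses are not given: they have to be found in the camera images.
- low_shelf: Low shelf fixed on the tiles: white board 184 x 280 x 12 mm on two aluminium side panels, a jar and a vial on top. Origin at the middle of its foot, z up, x is the way in, y across. Board's underside 58 mm, top 70 mm above the tiles; front edge at x = -92 mm; panels' inner faces at y = +-126 mm. A stop rail's face is at x = +80 mm: the tray is home with its origin at x = -4 mm.
- low_shelf_mouth (a point): Middle of the shelf's open front edge, on the tiles (axes as the shelf's). The tiled counter lies 3.5 mm lower (z = -0.0035) than the wooden worktop; the edge between them runs at y = -0.19. A lamp's foot stands at x 0.31 to 0.515, y 0.01 to 0.21; its arm runs from there to +y, 0.12 to 0.22 m up. A tub 0.12 m high begins at x = 0.67, y = 0.06.
- tray: Loose grey open tray, 168 x 228 mm outside, about 0.4 kg, on the tiles before the shelf, roughly facing it. Origin under its centre; x points to the rear wall (goes in first), y along its length, z up. Inside 160 x 220 mm, floor 4 mm thick, walls 30 mm high. In each corner a 16 x 16 mm post with its top 20 mm above the underside. Slides at 2 to 4 N empty, 3 to 6 N packed.
- tray_handle (a point): Middle of the tray's handle bar (tray frame x = -149, z = 25 mm; axes as the tray's): a dark cross bar 12 mm thick (x), 14 mm high, 110 mm long (y), on two arms at y = +-49 mm, with 59 mm free between bar and front wall.
- plate: Perforated aluminium plate, 150 (x) x 210 (y) x 4 mm, 0.16 kg, at first in the empty tray. Origin mid-underside, z up. In its middle a fin 10 mm thick (x), 40 mm long (y), 20 mm above the plate. Fits either way round (5 mm play a side); on the posts its underside is 20 mm above the tray's. Bare worktop to park it: about x = 0.565, y = -0.083, long side along x.
- dish_1: Clear round petri dish with brown fragments fixed in it, 66 mm across, 13 mm high, 45 g, may be absent. Origin at the centre of its underside, z up. It may be gripped across, as if solid. Three fit in a row along the tray (y), 70 mm apart.
- dish_2: Clear round petri dish with brown fragments fixed in it, 66 mm across, 13 mm high, 45 g, may be absent. Origin at the centre of its underside, z up. It may be gripped across, as if solid. Three fit in a row along the tray (y), 70 mm apart.
- dish_3: Clear round petri dish with brown fragments fixed in it, 66 mm across, 13 mm high, 45 g, may be absent. Origin at the centre of its underside, z up. It may be gripped across, as if solid. Three fit in a row along the tray (y), 70 mm apart.
- glue: Red glue tube with a blue cap, lying flat, 36 (x) x 136 (y) x 24 mm (z), 30 g, may be absent. Origin at the centre of its underside; its length runs along y. Grip it across x.
- tweezers: Steel tweezers with bent tips, lying flat, 27 (x) x 150 (y) x 10 mm (z), 22 g, may be absent. Origin at the centre of the underside; length along y, legs side by side in x. May be gripped across x at the middle (25 mm wide there, as if solid).
- stone: Brown lump of concretion, 38 x 41 x 23 mm, on the worktop beyond the dishes. A bystander.
- pencil_g: Green pencil, 123 mm long, in front of the tub. A bystander.

How it is judged:
By the outcome, as a careful person would: the job done as asked, in the order asked, and still so for the second after the job is handed in, with the robot touching nothing.
Of dish_1, dish_2, dish_3, glue, tweezers only 4 to 5 are there at a start; the rules pass over those that are not, and their reading is None.
At some moment in a run one of dish_1, dish_2, dish_3 may be knocked a few centimetres aside while the robot is not near it.
Once in a run the grip may slacken for a moment while it holds something.
It also fails if it takes over 208 s, if anything falls off the work surface, if the arm or the gripper's body presses on something with over 40 N, if the wrist force passes 120 N, or if a joint passes its speed limit or range.

## Robot

A 6-joint arm with a two-finger parallel gripper is mounted at the origin on a cart in front of the work surface, level with it; the furniture and walls round the work are solid. World frame = base frame: x ahead of the robot, y to its left, z up, the work surface at z = 0. Lengths are in m, angles in rad, forces in N, time in s.
With the tool pointing down it reaches from about 0.25 to 0.775 m from the base axis. Payload 8.9 kg.
Tool frame: the origin (TCP) lies on the centre line of the jaws, within the pads' length; the fingertips stand ctrl.finger_overhang ahead of it and the grasp point (between the pads) lies 8 mm behind it (ctrl.finger_overhang is the distance from the TCP to the fingertips, in m); z points along the fingers, y is the line along which they close (so a half turn about z gives the same grasp; the last joint's range is limited). The gripper opens to 85 mm and grips with 20 to 120 N. Pads are 22 mm wide; open, the fingers measure 114 mm over their backs; the gripper's body (76 mm by 85 mm) begins 54 mm behind the grasp point. The pads swing forward as they close: fully open they stand 13 mm farther back than shut.
Start: joints at [-1.435, 0.291, -0.153, 1.127, 0, 1.431], TCP at [0.142, -0.505, 0.242] pointing down, gripper open.
Joint ranges: [-2.52, 2.52], [-0.91, 1.74], [-1.3, 1.37], [-1.96, 2.02], [-1.52, 1.47], [-3.14, 3.14]. Speed limits (rad/s): [2.22, 2.22, 2.79, 3.14, 3.14, 3.14].

## Interface

Orientations are given as a unit quaternion [x, y, z, w].
In Python, from cell import ctrl gives the robot as it stands.
- The arm moves only by the tool drive_tool, never from a script. Its argument "deltas" is a list that holds one entry, the list of rows, each a list of 6 numbers: the shift along the tool's x, y, z in mm, then the turn, a rotation vector about the tool's x, y, z in degrees. A call has 1 to 20 rows; each row is the pose to reach, as a shift and turn from the pose commanded when the call began, along the tool's axes at that moment; what a row does not reach only later rows make up. A row lasts 1/8 s, in which the tool goes at most 62.5 mm and 10.7 degrees, less where a joint would pass 70% of its speed; a pose out of reach is approached as far as the arm can. A call with a gripper value outside its range is refused whole. "claw" is the opening, from 0 (shut) to 1 (fully open), set as the call begins (left out, the last holds). The fingers move at their own pace and stop on an object; the grip force is fixed at half the most. Time passes only in rows, so rows that repeat a pose let the fingers close. It gives the time, the measured TCP pose, the force, the opening and the grip force at its end, in the units of the state.
- ctrl.get_state(): the state, without advancing time (a new reading comes with each control period).
- ctrl.grab_frame(name): name is "side" or "top" or "wrist"; returns (picture, depth): 400x640x3 uint8, red, green, blue; 400x640 float32, m along the optical axis (not along the pixel's ray), 0 where there is no reading.
- ctrl.get_calibration(name): a dict with "fx", "fy", "cx", "cy" (pixels), "rvec" (rotation vector, rad) and "tvec" (3), from world to camera coordinates, as OpenCV has them. Camera axes: x right, y down, z forward; pixel columns grow to the right and rows downward; lengths in m; the calibration is good to about 2 mm. The wrist camera is an equidistant fisheye: a pixel r from the principal point sees the ray r / f radians off the axis. A picture is of the moment at which its call begins: read the wrist's pose just before it. get_calibration takes no time and is no camera call; for the wrist camera it gives the pose at the moment of the call.
- ctrl.close_job(): hands the job in; it is judged then, once.
Trained networks look in the newest picture that a camera, given by its name, has taken for a name from the list of things; names that differ only in an ending like _2 or _b are one class to them, and where a whole thing is asked for, a point or a joint stands for the part that bears it (a point fixed in the world has none). Each returns a list of dicts, best first, with "conf" (0 to 1); they miss things now and then, are a little off and sometimes report something else, mostly with a low value. They report only what shows in the picture. A call takes as long as a camera call.
- ctrl.recognise(camera, thing): "centre" ([column, row] in pixels, amid what is visible of it).
- ctrl.silhouettes(camera, thing): "mask" (400x640 bool, what is visible of it) and "centre" ([column, row] in pixels, amid what is visible of it).
- ctrl.mark_of(camera, thing): "centre" ([column, row] in pixels: a listed point, or the origin of a listed thing).
The state is a dict: "clock": time; "joint_positions": joint angles; "qvel": joint speeds; "effort": joint torques, N m; "tool_pos": TCP position; "orientation": TCP orientation; "contact_force": force on the tool from outside, world axes, zero at the start; "torque": the same for the moment, N m; "opening": finger opening in m; "gripper_force": force on a finger pad.
Only numpy, scipy, OpenCV 4.12 (cv2) and the standard library are available. Lean on these libraries where they do the work, as an engineer would, in place of code of your own. Each camera call takes 0.05 s, during which the arm holds its last target. There are 200 camera calls.

## Working session

There is one attempt and no reset: what is moved stays moved. The work goes in short steps, Python scripts to look and compute and a tool call to move; the robot and the scene stay as the last step left them, time stands still between calls to the robot, and variables do not carry over. Pictures are saved under pics/ and viewed, at most 14 in all, crops included, and the job is handed in when it is done.

Besides the shell and the picture viewer there is one more tool, called after "Call:" as name([rows], argument=value, ...), one row to a line, values as JSON. drive_tool: Moves the arm, as the interface text tells. Its arguments: {"type":"object","properties":{"deltas":{"type":"array"},"claw":{"type":"number"}},"required":["deltas"]}

```bash
ls; mkdir -p pics; cat > h.py <<'E'
import numpy as np,cv2
from cell import ctrl
from scipy.spatial.transform import Rotation as R
def cam(n):
    c=ctrl.get_calibration(n);Rm=cv2.Rodrigues(np.array(c["rvec"],float))[0];return c,Rm,np.array(c["tvec"],float)
def save(n,f):
    p,d=ctrl.grab_frame(n);cv2.imwrite("pics/"+f,p[:,:,::-1]);return p,d
def pts(n,uv,d,C=None):  # world from depth pixels
    c,Rm,t=C or cam(n);uv=np.asarray(uv,float).reshape(-1,2);d=np.asarray(d,float).reshape(-1)
    x=(uv[:,0]-c["cx"])/c["fx"];y=(uv[:,1]-c["cy"])/c["fy"]
    if n=="wrist":
        r=np.hypot((uv[:,0]-c["cx"])/c["fx"],(uv[:,1]-c["cy"])/c["fy"]);k=np.tan(r)/np.maximum(r,1e-9);x=x*k;y=y*k
    P=np.c_[x*d,y*d,d];return (P-t)@Rm
def onz(n,uv,z,C=None): # world at height z
    c,Rm,t=C or cam(n);o=-Rm.T@t;P=pts(n,uv,np.ones(len(np.reshape(uv,(-1,2)))),(c,Rm,t))-o
    return o+P*((z-o[2])/P[:,2])[:,None]
def maskpts(n,m,d,C=None):
    v,u=np.nonzero(m&(d>0));return pts(n,np.c_[u,v],d[v,u],C)
def rect(P):
    r=cv2.minAreaRect(P[:,:2].astype(np.float32)*1000);return np.round(r[0],1),np.round(r[1],1),round(r[2],1)
E
python3 - <<'E'
from h import *
s=ctrl.get_state();print(s["clock"],s["tool_pos"],s["orientation"],s["opening"],ctrl.finger_overhang)
p1,d1=save("top","top0.png");C=cam("top");print("top cam",-C[1].T@C[2])
for t in ["tray","plate","dish_1","glue","tweezers","low_shelf","stone","pencil_g"]:
    for r in ctrl.silhouettes("top",t):
        m=r["mask"];P=maskpts("top",m,d1,C)
        if len(P)>10: print(t,round(r["conf"],2),np.round(r["centre"]),m.sum(),np.round(np.median(P,0),4),rect(P),np.round(np.percentile(P[:,2],[5,95]),3))
for t in ["tray_handle","low_shelf_mouth","tray","plate","low_shelf"]:
    for r in ctrl.mark_of("top",t): print("mark",t,round(r["conf"],2),np.round(r["centre"],1),np.round(onz("top",r["centre"],{"tray_handle":.0215,"plate":.0165}.get(t,-.0035),C),4))
save("side","side0.png");C=cam("side");print("side cam",-C[1].T@C[2])
E
```

```text
pics
0.0 [ 0.14241591 -0.50488006  0.24173521] [ 9.90573146e-01  1.36983284e-01 -1.14014515e-06 -6.50545760e-04] 0.08533703506453026 0.011
top cam [-0.01504902  0.08989868  1.52445551]
tray 0.45 [358. 181.] 23 [ 0.6148 -0.2763  0.0192] (array([ 616.4, -278. ]), array([10.9, 29. ]), 29.1) [0.009 0.028]
dish_1 0.76 [256. 230.] 266 [0.5582 0.135  0.0015] (array([556.6, 135.1]), array([66.4, 64.3]), 6.7) [-0.005  0.011]
dish_1 0.57 [229. 238.] 300 [0.5667 0.2418 0.0017] (array([565.6, 242.7]), array([71.5, 69.3]), 63.9) [-0.005  0.011]
dish_1 0.44 [247. 207.] 70 [0.6537 0.1413 0.004 ] (array([656.4, 135. ]), array([102.5,  16.3]), 87.6) [-0.005  0.01 ]
glue 0.84 [298. 177.] 255 [ 0.7092 -0.07    0.0123] (array([713.8, -68.4]), array([ 36.7, 133.8]), 0.3) [0.001 0.023]
low_shelf 0.69 [449. 173.] 4185 [ 0.5053 -0.5566  0.0688] (array([ 298.1, -398.8]), array([297.9, 927.1]), 50.6) [0.059 0.163]
low_shelf 0.33 [203. 232.] 99 [0.608  0.3269 0.0199] (array([613. , 325.1]), array([33.6, 38. ]), 84.0) [0.005 0.025]
stone 0.57 [201. 231.] 91 [0.6103 0.3269 0.0203] (array([614.1, 325.5]), array([39.1, 30.5]), 1.8) [0.011 0.025]
stone 0.28 [359. 177.] 31 [ 0.6158 -0.2776  0.0196] (array([ 620.1, -280. ]), array([19.5, 34.2]), 20.8) [0.005 0.029]
side cam [0.35072848 0.97857286 0.70815393]
```

```bash
python3 - <<'E'
import cv2
p=cv2.imread("pics/top0.png")[100:320,160:540];cv2.imwrite("pics/top0c.png",cv2.resize(p,None,fx=2.1,fy=2.1,interpolation=cv2.INTER_CUBIC))
E
```

```text
(no output)
```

View pics/top0c.png

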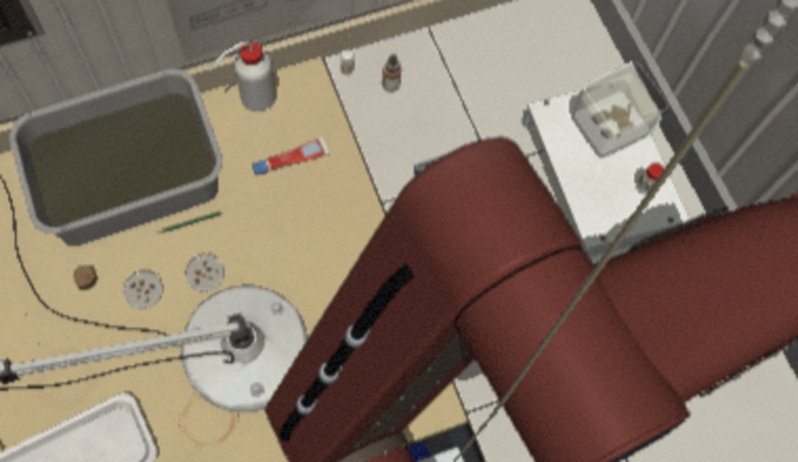

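View pics/side0.png

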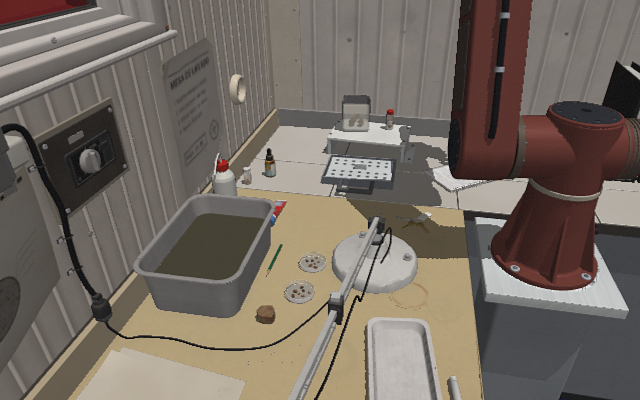

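Top view: two dishes near (145,288) and (205,272) in the crop, glue at (290,157), lamp foot, shelf at right, with the arm hiding the tray. Side view: tray with plate at (360,170), shelf behind it, and tweezers near (415,220).

```bash
python3 - <<'E'
from h import *
p1,d1=save("side","s1.png");C=cam("side")
for t in ["tray","plate","dish_1","glue","tweezers","low_shelf"]:
    for r in ctrl.silhouettes("side",t):
        m=r["mask"];P=maskpts("side",m,d1,C)
        if len(P)>10: print(t,round(r["conf"],2),np.round(r["centre"]),m.sum(),np.round(np.median(P,0),4),rect(P),np.round(np.percentile(P[:,2],[5,95]),3))
for t,z in [("tray_handle",.0215),("low_shelf_mouth",-.0035),("tray",-.0035),("plate",.0165),("low_shelf",-.0035),("dish_1",0),("tweezers",0),("glue",0)]:
    for r in ctrl.mark_of("side",t): print("mark",t,round(r["conf"],2),np.round(r["centre"],1),np.round(onz("side",r["centre"],z,C),4))
c=ctrl.get_calibration("wrist");C=cam("wrist");print(c);s=ctrl.get_state();print("wristcam in tool",R.from_quat(s["orientation"]).inv().apply(-C[1].T@C[2]-s["tool_pos"]),(R.from_quat(s["orientation"]).inv().as_matrix()@C[1].T).round(3).tolist())
E
```

```text
tray 0.92 [359. 185.] 1259 [ 0.5037 -0.267   0.0192] (array([ 508.8, -344.5]), array([241.8, 312.5]), 0.3) [-0.001  0.027]
tray 0.71 [365. 129.] 2784 [ 0.5157 -0.5456  0.0673] (array([ 483.4, -594.6]), array([261.1, 306.8]), 85.9) [0.004 0.16 ]
plate 0.72 [361. 168.] 1381 [ 0.5033 -0.3469  0.0202] (array([ 506.5, -350.2]), array([175.2, 216.3]), 89.8) [0.018 0.026]
dish_1 0.87 [309. 264.] 455 [0.5562 0.1324 0.0027] (array([555.7, 136.9]), array([65.3, 69.8]), 33.0) [-0.001  0.012]
dish_1 0.81 [301. 291.] 601 [0.5615 0.2411 0.0024] (array([560.7, 243.8]), array([68.2, 65.5]), 88.8) [-0.001  0.012]
dish_1 0.45 [362. 169.] 1268 [ 0.5005 -0.3462  0.0202] (array([ 503.7, -347.6]), array([209.6, 167.6]), 1.2) [0.018 0.025]
glue 0.65 [280. 210.] 152 [ 0.7023 -0.0699  0.0115] (array([707.6, -67.6]), array([ 29. , 144.9]), 3.9) [0.004 0.022]
low_shelf 0.78 [367. 131.] 2876 [ 0.5166 -0.5461  0.0673] (array([ 503.4, -599.7]), array([272.2, 346. ]), 87.6) [0.003 0.16 ]
mark tray_handle 0.57 [352.2 190.6] [[ 0.5074 -0.1977  0.0215]]
mark low_shelf_mouth 0.55 [273.7 256.8] [[ 0.6583  0.1246 -0.0035]]
mark plate 0.93 [361.7 168. ] [[ 0.4995 -0.3611  0.0165]]
mark low_shelf 0.69 [366.8 147.5] [[ 0.5066 -0.5699 -0.0035]]
mark dish_1 0.84 [311.8 264.5] [[ 0.5566  0.1403 -0.    ]]
mark dish_1 0.58 [297.7 290.6] [[0.5676 0.2364 0.    ]]
mark glue 0.49 [274.  213.8] [[ 0.7136 -0.061   0.    ]]
{'fx': 309.70691628693146, 'fy': 309.70691628693146, 'cx': 321.57532955419754, 'cy': 199.78235309068336, 'rvec': array([-2.2989758 ,  1.73916776,  0.27004025]), 'tvec': array([-0.52682242, -0.0386582 ,  0.37967895])}
wristcam in tool [ 0.07899175  0.0015516  -0.13147184] [[0.001, -0.953, -0.304], [1.0, 0.001, 0.001], [-0.001, -0.304, 0.953]]
```

```bash
cat >> h.py <<'E'
def st():
    s=ctrl.get_state();return np.array(s["tool_pos"]),R.from_quat(s["orientation"])
def yaw():
    x=st()[1].as_matrix()[:,0];return np.degrees(np.arctan2(x[1],x[0]))
def down(yw): return R.from_euler("z",yw,degrees=True)*R.from_euler("x",180,degrees=True)
def row(p,yw): # delta row from present pose
    q,r=st();return np.round(np.r_[r.inv().apply(np.array(p)-q)*1000,(r.inv()*down(yw)).as_rotvec(degrees=True)],1).tolist()
E
python3 - <<'E'
from h import *
print(yaw(),row([.503,-.348,.28],0))
C=cam("side");print(onz("side",[[415,220],[400,216],[432,212]],.005,C))
E
```

```text
15.743195018021192 [389.7, -53.6, -37.7, -0.0, 0.0, 15.7]
[[ 0.31486672 -0.09663282  0.005     ]
 [ 0.35721477 -0.10928438  0.005     ]
 [ 0.26811265 -0.14748847  0.005     ]]
```

Call:
drive_tool([
  [[390,-54,-38,0,0,15.7],[390,-54,-38,0,0,15.7],[390,-54,-38,0,0,15.7],[390,-54,-38,0,0,15.7],[390,-54,-38,0,0,15.7],[390,-54,-38,0,0,15.7],[390,-54,-38,0,0,15.7],[390,-54,-38,0,0,15.7],[390,-54,-38,0,0,15.7],[390,-54,-38,0,0,15.7],[390,-54,-38,0,0,15.7]],
])

```text
clock: 2.88
tool_pos: [0.5024, -0.3481, 0.2804]
orientation: [1.0, -0.0, -0.0, 0.0]
contact_force: [-0.3, 0.5, -0.6]
opening: 0.0852
gripper_force: 0.0
```

```bash
python3 - <<'E'
from h import *
print(st()[0],yaw(),ctrl.get_state()["clock"])
C=cam("wrist");p,d=save("wrist","w1.png")
for t in ["plate","tray","low_shelf"]:
    for r in ctrl.silhouettes("wrist",t)[:1]:
        P=maskpts("wrist",r["mask"],d,C)
        print(t,round(r["conf"],2),np.round(r["centre"]),len(P),np.round(np.median(P,0),4),rect(P),np.round(np.percentile(P[:,2],[5,50,98]),4))
        if t=="plate":
            F=P[P[:,2]>.034];print("fin",len(F),rect(F) if len(F)>5 else 0)
for t,z in [("tray_handle",.0215),("low_shelf_mouth",-.0035),("tray",-.0035),("plate",.0165),("low_shelf",-.0035)]:
    for r in ctrl.mark_of("wrist",t)[:1]: print("mark",t,round(r["conf"],2),np.round(r["centre"],1),np.round(onz("wrist",r["centre"],z,C),4))
E
```

```text
[ 0.5024363  -0.34805466  0.28044203] -0.026914407546447527 2.875
plate 0.6 [323. 158.] 17812 [ 0.5159 -0.3528  0.0205] (array([ 507.9, -352.9]), array([211. , 155.1]), 0.8) [0.0191 0.0205 0.0224]
fin 256 (array([ 508.5, -353.1]), array([39.5,  8.6]), 0.2)
tray 0.7 [265. 158.] 5872 [ 0.5156 -0.274   0.0246] (array([ 502.1, -313.6]), array([245.3, 256.3]), 0.7) [0.0001 0.0246 0.0287]
low_shelf 0.67 [492. 161.] 29416 [ 0.5333 -0.549   0.0673] (array([ 496.1, -559.7]), array([336.8, 337.1]), 84.3) [0.0651 0.0673 0.1677]
mark tray_handle 0.66 [213.8 162.9] [[ 0.5089 -0.2059  0.0215]]
mark plate 0.7 [325.5 159.2] [[ 0.5108 -0.3547  0.0165]]
mark low_shelf 0.6 [471.5 164.7] [[ 0.5038 -0.5713 -0.0035]]
```

View pics/w1.png

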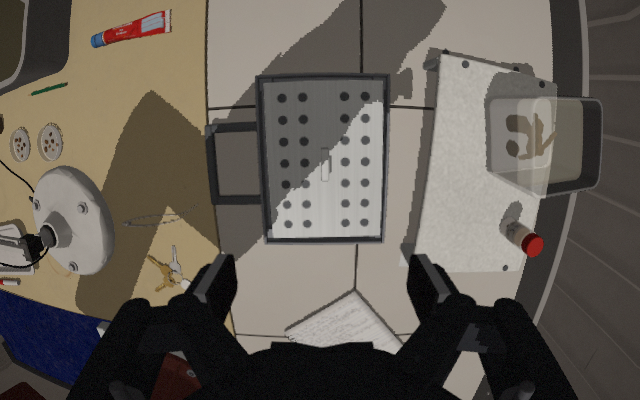

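The wrist view shows the tray and plate with its fin at (325,165), the handle at (235,160), tweezers at (160,217), keys at (170,270), glue at (130,28), and two dishes at the left. There's no third dish. The fin is measured at (0.5085, -0.353).

```bash
python3 - <<'E'
from h import *
C=cam("wrist");p,d=ctrl.grab_frame("wrist")
v,u=np.nonzero(d>0);P=pts("wrist",np.c_[u,v],d[v,u],C)
b=P[(abs(P[:,2]-.0665)<.004)&(P[:,1]<-.42)&(P[:,0]>.3)];print("shelf board",len(b),rect(b))
# front edge: for each x bin the max y
xs=np.arange(.38,.64,.01);e=np.array([[x,np.percentile(b[abs(b[:,0]-x)<.005,1],99)] for x in xs if (abs(b[:,0]-x)<.005).sum()>20])
k=np.polyfit(e[:,0],e[:,1],1);print("edge slope deg",np.degrees(np.arctan(k[0])),"y at .505",np.polyval(k,.505), np.std(e[:,1]-np.polyval(k,e[:,0])), "x range",np.percentile(b[:,0],[.5,99.5]))
t=P[(abs(P[:,2]-.0265)<.004)&(P[:,1]>-.45)&(P[:,1]<-.25)&(P[:,0]>.36)&(P[:,0]<.65)];print("tray rim",len(t),rect(t))
h=P[(abs(P[:,2]-.028)<.006)&(P[:,1]>-.24)&(P[:,1]<-.17)&(abs(P[:,0]-.505)<.08)];print("bar",len(h),rect(h),np.median(h[:,2]))
for r in ctrl.silhouettes("wrist","tweezers"):
    m=r["mask"];vv,uu=np.nonzero(m);Q=onz("wrist",np.c_[uu,vv],.005,C);print("tw",r["conf"],r["centre"],m.sum(),rect(Q),np.round(np.median(Q,0),4))
for r in ctrl.mark_of("wrist","tweezers"): print(r["conf"],r["centre"],onz("wrist",r["centre"],0,C))
print("now->fin",row([.5085,-.353,.0345],0.5))
E
```

```text
shelf board 17644 (array([ 542.9, -604.5]), array([268.5, 481.6]), 89.6)
edge slope deg -0.8015466010248732 y at .505 -0.47874342027611816 0.0071628612414687395 x range [0.34742186 0.75160144]
tray rim 2239 (array([ 508. , -342.8]), array([229.1, 186.1]), 0.6)
bar 1072 (array([ 507.3, -218.1]), array([108.6,  43.1]), 0.2) 0.026881383005837825
tw 0.54 [139.0, 224.7] 195 (array([420.8, -93.1]), array([ 19.8, 153. ]), 10.8) [ 0.4127 -0.056   0.005 ]
0.67 [158.2, 214.3] [[ 0.42702496 -0.09302861  0.        ]]
0.5 [324.3, 161.9] [[ 0.50491582 -0.35267308  0.        ]]
now->fin [5.3, 5.6, 245.8, -0.0, 0.0, -0.5]
```

Call:
drive_tool([
  [[5.3,5.5,180,0,0,-0.5],[5.3,5.5,180,0,0,-0.5],[5.3,5.5,180,0,0,-0.5],[5.3,5.5,180,0,0,-0.5],[5.3,5.5,220,0,0,-0.5],[5.3,5.5,245,0,0,-0.5],[5.3,5.5,245,0,0,-0.5]],
])

```text
clock: 4.35
tool_pos: [0.5086, -0.3531, 0.0363]
orientation: [1.0, 0.005, -0.0, -0.0]
contact_force: [-0.1, -1.1, 0.7]
opening: 0.0854
gripper_force: 0.0
```

Call:
drive_tool([
  [[0,0,0,0,0,0],[0,0,0,0,0,0],[0,0,0,0,0,0],[0,0,0,0,0,0],[0,0,0,0,0,0],[0,0,0,0,0,0],[0,0,0,0,0,0],[0,0,0,0,0,0]],
], claw=0)

```text
clock: 5.35
tool_pos: [0.5087, -0.3531, 0.0359]
orientation: [1.0, 0.005, 0.0, 0.0]
contact_force: [-1.2, 1.1, 5.4]
opening: 0.0083
gripper_force: 60.6
```

```bash
python3 - <<'E'
from h import *
print(yaw(),row([.5085,-.353,.16],0.5),row([.568,-.083,.16],0),row([.568,-.083,.023],0))
E
```

```text
0.5563232733467319 [-0.2, -0.1, -124.1, 0.0, -0.0, 0.1] [62.0, -269.5, -124.2, 0.0, -0.0, 0.6] [61.9, -269.6, 12.8, 0.0, -0.0, 0.6]
```

Call:
drive_tool([
  [[0,0,-10,0,0,0],[0,0,-40,0,0,0],[0,0,-70,0,0,0],[0,0,-70,0,0,0],[10,-40,-70,0,0,0.6],[20,-80,-70,0,0,0.6],[30,-130,-70,0,0,0.6],[40,-180,-70,0,0,0.6],[50,-220,-70,0,0,0.6],[62,-255,-70,0,0,0.6],[62,-270,-70,0,0,0.6],[62,-270,-70,0,0,0.6],[62,-270,-40,0,0,0.6],[62,-270,-10,0,0,0.6],[62,-270,5,0,0,0.6],[62,-270,14,0,0,0.6],[62,-270,14,0,0,0.6]],
])

```text
clock: 7.48
tool_pos: [0.5678, -0.0828, 0.0213]
orientation: [1.0, -0.001, -0.0, -0.0]
contact_force: [0.3, -0.4, -1.7]
opening: 0.0085
gripper_force: 59.8
```

Call:
drive_tool([
  [[0,0,1,0,0,0],[0,0,1,0,0,0]],
])

```text
clock: 7.72
tool_pos: [0.5684, -0.0825, 0.021]
orientation: [1.0, -0.0, 0.001, 0.0]
contact_force: [-0.7, -0.0, -1.4]
opening: 0.0086
gripper_force: 59.8
```

Call:
drive_tool([
  [[0,0,0,0,0,0],[0,0,0,0,0,0],[0,0,0,0,0,0],[0,0,-30,0,0,0],[0,0,-90,0,0,0],[0,-40,-150,0,0,0],[0,-100,-190,0,0,0],[0,-150,-190,0,0,0],[0,-190,-190,0,0,0],[0,-220,-190,0,0,0],[0,-220,-190,0,0,0]],
], claw=1)

```text
clock: 9.1
tool_pos: [0.5695, 0.1077, 0.21]
orientation: [1.0, 0.024, -0.001, -0.013]
contact_force: [-0.1, 0.1, 0.5]
opening: 0.0855
gripper_force: 0.0
```

```bash
cat > look.py <<'E'
from h import *
def dishes(n):
    p,d=ctrl.grab_frame(n);C=cam(n)
    for r in ctrl.silhouettes(n,"dish_1"):
        if r["conf"]<.3: continue
        v,u=np.nonzero(r["mask"]);Q=onz(n,np.c_[u,v],.008,C);print(n,"dish",round(r["conf"],2),np.round(r["centre"]),len(Q),rect(Q),np.round(np.percentile(maskpts(n,r["mask"],d,C)[:,2],[5,50,95]),4))
if __name__=="__main__":
    s=ctrl.get_state();print(s["clock"],st()[0],yaw(),s["opening"]);save("wrist","w_%03d.png"%int(s["clock"]));dishes("wrist");dishes("side")
E
python3 look.py
```

```text
9.1 [0.56948102 0.1076585  0.21001025] 2.7420392360105255 0.08554978600387796
wrist dish 0.89 [300. 184.] 2783 (array([558.8, 135.9]), array([68.5, 64.8]), 2.5) [0.0002 0.0018 0.0126]
wrist dish 0.88 [208. 175.] 2425 (array([564.3, 241.3]), array([65.7, 71.4]), 41.0) [0.0002 0.0019 0.0124]
side dish 0.93 [302. 291.] 587 (array([563.4, 244.6]), array([65.1, 78.2]), 12.7) [-0.0012  0.0023  0.012 ]
side dish 0.76 [313. 264.] 462 (array([554.1, 138.9]), array([64. , 76.7]), 11.3) [-0.0008  0.0029  0.0121]
side dish 0.66 [278. 209.] 153 (array([702.4, -65.5]), array([ 30.2, 122.5]), 9.3) [0.0046 0.0109 0.0224]
```

```bash
python3 - <<'E'
from h import *
s=ctrl.get_state();print(np.round(s["joint_positions"],3),np.round(s["qvel"],2));print(st()[0],yaw(),st()[1].as_matrix()[:,2])
print(row([.5575,.137,.12],0),row([.5575,.137,.0165],0))
E
```

```text
[ 0.045  0.411 -0.063  1.098  0.025  3.141] [ 0. -0.  0.  0.  0. -0.]
[0.56955385 0.10640057 0.21011637] 2.616110492182264 [-0.00213988  0.02540177 -0.99967503]
[-10.6, -28.8, 90.9, -1.5, 0.1, 2.6] [-10.5, -26.2, 194.4, -1.5, 0.1, 2.6]
```

Call:
drive_tool([
  [[-10,-25,60,0,0,-8],[-10,-25,60,0,0,-18],[-10,-25,60,0,0,-26],[-10,-25,60,0,0,-27],[-10,-25,60,0,0,-27]],
])

```text
clock: 9.98
tool_pos: [0.5584, 0.1331, 0.1511]
orientation: [0.967, 0.255, 0.003, -0.013]
contact_force: [1.0, -1.6, -0.3]
opening: 0.0853
gripper_force: 0.0
```

```bash
python3 look.py;python3 - <<'E'
from h import *
s=ctrl.get_state();print(np.round(s["joint_positions"],3));print(st()[0],yaw(),st()[1].as_matrix()[:,2])
print(row([.5585,.137,.0155],30))
E
```

```text
9.975 [0.5584474  0.13307288 0.15113288] 29.51503838782376 0.08526257971967609
wrist dish 0.81 [320. 191.] 4033 (array([558.8, 135.3]), array([68.5, 65.5]), 27.8) [0.0004 0.0018 0.0124]
wrist dish 0.56 [224. 131.] 3980 (array([564.2, 242.4]), array([65.8, 68.7]), 27.8) [0.0002 0.0017 0.0125]
side dish 0.71 [302. 291.] 516 (array([559.8, 245.2]), array([63. , 70.8]), 30.4) [-0.0009  0.0024  0.011 ]
side dish 0.69 [312. 263.] 482 (array([554.4, 137.6]), array([67.9, 79.3]), 23.1) [-0.0011  0.0027  0.0118]
[ 0.093  0.444 -0.174  0.951  0.026  2.717]
[0.55828355 0.13343612 0.15105869] 29.64592168697689 [-0.0016941   0.02567196 -0.99966899]
[0.4, 0.1, 135.6, -1.3, -0.6, -0.3]
```

Call:
drive_tool([
  [[0,2,50,-1.3,-0.6,0],[0,2,100,-1.3,-0.6,0],[0,1,125,-1.3,-0.6,0],[0,1,138,-1.3,-0.6,0],[-0.5,0.5,144,-1.3,-0.6,0],[-0.5,0.5,144,-1.3,-0.6,0]],
])

```text
clock: 10.98
tool_pos: [0.5582, 0.1366, 0.0075]
orientation: [0.967, 0.256, 0.001, -0.0]
contact_force: [0.1, 0.6, -0.8]
opening: 0.0855
gripper_force: 0.0
```

```bash
python3 - <<'E'
from h import *
print(st()[0],yaw(),st()[1].as_matrix()[:,2],ctrl.finger_overhang,row([.559,.1355,.0065],30))
E
```

```text
[0.55823066 0.13655989 0.00753814] 29.705856681105686 [ 1.12808491e-03  8.78426447e-04 -9.99998978e-01] 0.011 [0.1, 1.3, 1.0, -0.0, -0.1, -0.3]
```

Call:
drive_tool([
  [[0,1,1,0,0,0],[0,1,1,0,0,0],[0,1,1,0,0,0],[0,1,1,0,0,0],[0,1,1,0,0,0],[0,1,-10,0,0,0],[0,1,-60,0,0,0],[0,1,-113,0,0,0],[0,1,-113,0,0,0]],
], claw=0)

```text
clock: 12.1
tool_pos: [0.5614, 0.1359, 0.125]
orientation: [0.967, 0.256, 0.004, 0.0]
contact_force: [-0.2, -0.9, -0.9]
opening: 0.0627
gripper_force: 65.9
```

```bash
python3 - <<'E'
from h import *
# tray rim frame: center from rim minus; tray y axis ~ world x
print(st()[0],yaw())
print(row([.56,-.05,.12],15),row([.577,-.351,.12],0.6),row([.577,-.351,.012],0.6))
E
```

```text
[0.56140621 0.13592197 0.12495681] 29.71531525483433
[-93.4, 160.8, 4.6, 0.1, -0.5, 14.7] [-227.9, 430.6, 4.3, 0.0, -0.5, 29.1] [-228.8, 430.3, 112.3, 0.0, -0.5, 29.1]
```

Call:
drive_tool([
  [[-28,54,5,0,0,4],[-57,108,5,0,0,10],[-85,161,5,0,0,18],[-114,215,5,0,0,26],[-142,269,5,0,0,29],[-171,323,5,0,0,29],[-200,377,5,0,0,29],[-228,430,5,0,0,29],[-228,430,5,0,0,29],[-228,430,5,0,0,29],[-228,430,50,0,0,29],[-228,430,90,0,0,29],[-228,430,108,0,0,29],[-228,430,115,0,0,29],[-228,430,115,0,0,29]],
])

```text
clock: 13.98
tool_pos: [0.5733, -0.3488, 0.007]
orientation: [1.0, 0.007, 0.0, -0.001]
contact_force: [-7.4, 7.9, 15.8]
opening: 0.0624
gripper_force: 73.4
```

```bash
python3 - <<'E'
from h import *
print(st()[0],yaw(),ctrl.get_state()["opening"],row([.577,-.351,.008],0.6))
E
```

```text
[ 0.57334109 -0.34883785  0.00699841] 0.805890183092594 0.062364673483772115 [3.6, 2.2, -1.0, -0.1, -0.0, 0.2]
```

Call:
drive_tool([
  [[3,2,-2,0,0,0],[3,2,-2,0,0,0],[3,2,-1,0,0,0],[3,2,-1,0,0,0]],
])

```text
clock: 14.48
tool_pos: [0.5773, -0.3528, 0.007]
orientation: [1.0, 0.006, 0.001, -0.0]
contact_force: [-2.0, 2.2, 11.7]
opening: 0.0625
gripper_force: 72.6
```

Call:
drive_tool([
  [[0,0,0,0,0,0],[0,0,0,0,0,0],[0,0,0,0,0,0],[0,0,0,0,0,0],[0,0,-60,0,0,0],[0,0,-120,0,0,0],[0,0,-170,0,0,0],[0,0,-170,0,0,0]],
], claw=1)

```text
clock: 15.48
tool_pos: [0.5785, -0.3545, 0.1805]
orientation: [1.0, 0.006, 0.003, 0.002]
contact_force: [-0.2, 0.3, -0.8]
opening: 0.0852
gripper_force: 0.0
```

```bash
python3 look.py;python3 - <<'E'
from h import *
print(row([.56,.15,.17],30),row([.562,.241,.17],35))
E
```

```text
15.475 [ 0.5784754  -0.35451571  0.18054007] 0.7158076991476983 0.08524015710198292
wrist dish 0.74 [318. 183.] 3451 (array([ 576.1, -352.6]), array([66.4, 66.4]), 0.8) [-0.0012  0.0003  0.011 ]
side dish 0.89 [300. 290.] 565 (array([561.6, 242.7]), array([65.3, 75.1]), 12.6) [-0.0006  0.0027  0.0123]
side dish 0.67 [276. 207.] 189 (array([702.1, -68.4]), array([ 33.3, 128.2]), 9.3) [-0.0002  0.0105  0.0235]
side dish 0.65 [339. 173.] 207 (array([ 572.4, -350.2]), array([64.2, 87. ]), 10.8) [-0.0003  0.0048  0.0127]
[-9.3, -502.4, 5.1, -0.2, 0.1, -29.3] [-6.2, -593.4, 5.3, -0.2, 0.1, -34.3]
```

View pics/w_015.png

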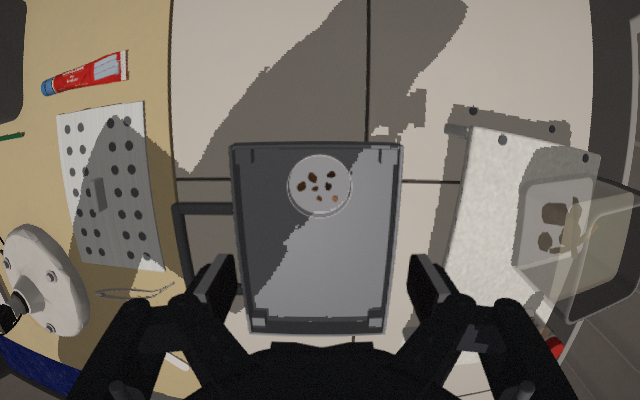

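The wrist view shows the dish lying flat in the tray at (320,185) and the plate parked fin up at (100,195).

Call:
drive_tool([
  [[-6,-60,5,0,0,0],[-6,-120,5,0,0,-8],[-6,-180,5,0,0,-16],[-6,-240,5,0,0,-24],[-6,-300,5,0,0,-32],[-6,-360,5,0,0,-34],[-6,-420,5,0,0,-34],[-6,-480,5,0,0,-34],[-6,-540,5,0,0,-34],[-6,-595,5,0,0,-34],[-6,-595,5,0,0,-34],[-6,-595,5,0,0,-34]],
])

```text
clock: 17.23
tool_pos: [0.5622, 0.2418, 0.1699]
orientation: [0.954, 0.299, -0.001, -0.0]
contact_force: [-0.9, -0.4, 0.3]
opening: 0.0851
gripper_force: 0.0
```

```bash
python3 - <<'E'
from look import *
dishes("wrist")
print(st()[0],yaw(),row([.5635,.242,.0065],35))
E
```

```text
wrist dish 0.94 [320. 182.] 3540 (array([564.9, 241. ]), array([67. , 64.8]), 34.7) [0.0007 0.002  0.0125]
wrist dish 0.63 [578. 353.] 455 (array([ 576.3, -358.9]), array([88.5, 63.6]), 85.4) [0.0021 0.0064 0.0137]
[0.56277712 0.24082513 0.17048241] 34.646309011651475 [1.3, -0.5, 164.0, -0.0, 0.0, -0.4]
```

Call:
drive_tool([
  [[1.5,-0.5,60,0,0,0],[1.5,-0.5,115,0,0,0],[1.5,-0.5,145,0,0,0],[1.5,-0.5,158,0,0,0],[1.5,-0.5,163,0,0,0],[1.5,-0.5,163,0,0,0]],
])

```text
clock: 18.08
tool_pos: [0.5648, 0.2433, 0.009]
orientation: [0.955, 0.298, 0.001, -0.0]
contact_force: [0.4, 0.1, 0.7]
opening: 0.0853
gripper_force: 0.0
```

Call:
drive_tool([
  [[0,0,0,0,0,0],[0,0,0,0,0,0],[0,0,0,0,0,0],[0,0,0,0,0,0],[0,0,0,0,0,0],[0,0,-10,0,0,0],[0,0,-60,0,0,0],[0,0,-113,0,0,0],[0,0,-113,0,0,0]],
], claw=0)

```text
clock: 19.2
tool_pos: [0.567, 0.2443, 0.1263]
orientation: [0.954, 0.298, 0.005, -0.0]
contact_force: [0.5, 0.4, -1.8]
opening: 0.0623
gripper_force: 65.9
```

```bash
python3 - <<'E'
from h import *
print(st()[0],yaw())
print(row([.500,-.352,.12],0.6),row([.500,-.352,.009],0.6))
E
```

```text
[0.5669928  0.24430323 0.1263368 ] 34.72637945961654
[-394.8, 451.9, 3.8, -0.0, -0.5, 34.1] [-395.8, 451.7, 114.8, -0.0, -0.5, 34.1]
```

Call:
drive_tool([
  [[-36,41,4,0,0,3],[-72,82,4,0,0,8],[-108,123,4,0,0,16],[-144,164,4,0,0,24],[-180,205,4,0,0,32],[-216,246,4,0,0,34],[-252,287,4,0,0,34],[-288,328,4,0,0,34],[-324,370,4,0,0,34],[-360,411,4,0,0,34],[-395,452,4,0,0,34],[-395,452,4,0,0,34],[-395,452,50,0,0,34],[-395,452,90,0,0,34],[-395,452,106,0,0,34],[-395,452,112,0,0,34],[-395,452,112,0,0,34],[-395,452,112,0,0,34]],
])

```text
clock: 21.45
tool_pos: [0.4965, -0.352, 0.0105]
orientation: [1.0, 0.007, -0.0, -0.001]
contact_force: [-6.8, 5.9, 14.2]
opening: 0.0625
gripper_force: 67.7
```

```bash
python3 - <<'E'
from h import *
s=ctrl.get_state();print(s["opening"],st()[0],yaw(),s["contact_force"],row([.500,-.352,.009],0.6))
E
```

```text
0.06252449585432265 [ 0.4964639  -0.35199892  0.0105075 ] 0.7573344187316836 [-6.76699713  5.88588214 14.20395705] [3.5, 0.1, 1.5, -0.1, 0.0, 0.2]
```

Call:
drive_tool([
  [[0,0,0,0,0,0],[0,0,0,0,0,0],[0,0,0,0,0,0],[0,0,0,0,0,0],[0,0,-60,0,0,0],[0,0,-120,0,0,0],[0,0,-190,0,0,0],[0,0,-190,0,0,0]],
], claw=1)

```text
clock: 22.45
tool_pos: [0.4985, -0.355, 0.2036]
orientation: [1.0, 0.006, 0.003, 0.002]
contact_force: [0.6, 1.0, -0.5]
opening: 0.0853
gripper_force: 0.0
```

```bash
python3 look.py;python3 - <<'E'
from h import *
C=cam("wrist");p,d=ctrl.grab_frame("wrist");v,u=np.nonzero(d>0);P=pts("wrist",np.c_[u,v],d[v,u],C)
t=P[(abs(P[:,2]-.0265)<.003)&(P[:,1]>-.46)&(P[:,1]<-.263)&(P[:,0]>.36)&(P[:,0]<.65)];print("rim",rect(t),np.percentile(t[:,1],[1,99]),np.percentile(t[:,0],[1,99]))
t=P[(abs(P[:,2]-.0165)<.002)&(P[:,1]>-.46)&(P[:,1]<-.27)&(P[:,0]>.38)&(P[:,0]<.63)];print("posts",len(t),rect(t))
p,d=ctrl.grab_frame("side")
C=cam("wrist")
print(row([.568,-.083,.18],0))
E
```

```text
22.45 [ 0.49854257 -0.35500308  0.20356159] 0.717249420549205 0.08530144860082173
wrist dish 0.69 [321. 105.] 3145 (array([ 575.4, -353.2]), array([64.8, 64.7]), 45.7) [-0.0018 -0.0004  0.0097]
wrist dish 0.63 [317. 180.] 3050 (array([ 495.8, -352.7]), array([67.8, 66.9]), 0.7) [-0.0016 -0.      0.0106]
side dish 0.7 [365. 170.] 161 (array([ 493.2, -350.3]), array([60.4, 71.3]), 10.8) [-0.      0.0048  0.0126]
side dish 0.63 [340. 171.] 202 (array([ 572.4, -350.2]), array([64.2, 87. ]), 10.8) [-0.0001  0.005   0.0128]
rim (array([ 508. , -349.2]), array([228. , 173.2]), 0.5) [-0.43545922 -0.26461991] [0.39485199 0.62171849]
posts 1464 (array([ 507.6, -351.4]), array([222.1, 161.7]), 0.6)
[75.4, -268.7, 17.5, -0.2, 0.1, 0.7]
```

Call:
drive_tool([
  [[19,-67,17,0,0,0.7],[38,-134,17,0,0,0.7],[56,-201,17,0,0,0.7],[75,-260,17,0,0,0.7],[75,-268,17,0,0,0.7],[75,-268,17,0,0,0.7]],
])

```text
clock: 23.55
tool_pos: [0.568, -0.082, 0.1808]
orientation: [1.0, 0.002, -0.001, -0.001]
contact_force: [0.5, -0.4, -0.9]
opening: 0.0853
gripper_force: 0.0
```

```bash
python3 - <<'E'
from look import *
dishes("top")
C=cam("wrist");p,d=save("wrist","w2.png");v,u=np.nonzero(d>0);P=pts("wrist",np.c_[u,v],d[v,u],C)
f=P[(P[:,2]>.015)&(P[:,2]<.032)&(abs(P[:,0]-.568)<.05)&(abs(P[:,1]+.083)<.04)];print("fin",len(f),rect(f[f[:,2]>.02]),np.percentile(f[:,2],98))
t=P[(abs(P[:,2]-.004)<.002)&(abs(P[:,0]-.568)<.125)&(abs(P[:,1]+.083)<.09)];print("plate",rect(t))
C=cam("top");p,d=save("top","t2.png");v,u=np.nonzero(d>0);P=pts("top",np.c_[u,v],d[v,u],C)
b=P[(abs(P[:,2]-.0665)<.006)&(P[:,1]<-.40)&(P[:,0]>.33)&(P[:,0]<.68)];print("board",len(b),rect(b))
for r in ctrl.silhouettes("top","tweezers"):
    vv,uu=np.nonzero(r["mask"]);Q=onz("top",np.c_[uu,vv],.005,C);print("tw",r["conf"],len(Q),rect(Q))
print(st()[0],yaw(),row([.568,-.083,.020],0))
E
```

```text
top dish 0.84 [394. 203.] 252 (array([ 496. , -355.1]), array([61.5, 66.5]), 66.7) [-0.0039  0.003   0.0133]
top dish 0.66 [382. 183.] 246 (array([ 573.7, -355.9]), array([63.6, 65. ]), 70.6) [-0.0032  0.0025  0.0132]
fin 436 (array([568.6, -84.2]), array([ 9.9, 38.9]), 89.8) 0.025216020498766152
plate (array([557.8, -87. ]), array([229. , 156.6]), 0.2)
board 2633 (array([ 509.1, -607.5]), array([272.4, 348.9]), 87.9)
[ 0.56797648 -0.08542212  0.18149696] -0.06778993015102303 [0.1, -2.3, 161.5, -0.0, 0.0, -0.1]
```

Call:
drive_tool([
  [[0.5,0,60,0,0,0],[0.5,0,120,0,0,0],[0.5,0,145,0,0,0],[0.5,0,160,0,0,0],[0.5,0,160,0,0,0]],
])

```text
clock: 24.42
tool_pos: [0.5685, -0.0847, 0.0215]
orientation: [1.0, -0.0, -0.0, -0.001]
contact_force: [-0.1, -0.9, 0.1]
opening: 0.0851
gripper_force: 0.0
```

Call:
drive_tool([
  [[0,0,0,0,0,0],[0,0,0,0,0,0],[0,0,0,0,0,0],[0,0,0,0,0,0],[0,0,0,0,0,0],[0,0,0,0,0,0],[0,0,0,0,0,0],[0,0,-10,0,0,0],[0,0,-40,0,0,0],[0,0,-80,0,0,0],[0,0,-80,0,0,0]],
], claw=0)

```text
clock: 25.8
tool_pos: [0.5709, -0.0849, 0.1051]
orientation: [1.0, 0.0, 0.003, 0.0]
contact_force: [0.3, 0.2, -1.4]
opening: 0.0083
gripper_force: 59.8
```

```bash
python3 - <<'E'
from look import *
C=cam("wrist");p,d=ctrl.grab_frame("wrist");v,u=np.nonzero(d>0);P=pts("wrist",np.c_[u,v],d[v,u],C)
z0=st()[0][2]-.0195
t=P[(abs(P[:,2]-z0-.004)<.005)&(abs(P[:,0]-.568)<.14)&(abs(P[:,1]+.083)<.12)];print("plate",len(t),rect(t),np.median(t[:,2]),z0)
print(ctrl.get_state()["opening"],st()[0],yaw(),row([.508,-.3515,.10],0.5))
E
```

```text
plate 61320 (array([588.1, -86.2]), array([173.4, 150.5]), 0.0) 0.08685682299471634 0.08381384123197687
0.00816113820894692 [ 0.56974299 -0.08455011  0.10331384] 0.0178842150669741 [-61.8, 266.9, 3.1, 0.0, -0.2, -0.5]
```

Call:
drive_tool([
  [[-10,45,3,0,0,-0.5],[-22,95,3,0,0,-0.5],[-34,145,3,0,0,-0.5],[-45,195,3,0,0,-0.5],[-56,240,3,0,0,-0.5],[-62,267,3,0,0,-0.5],[-62,267,20,0,0,-0.5],[-62,267,38,0,0,-0.5],[-62,267,38,0,0,-0.5],[-62,267,38,0,0,-0.5],[-62,267,38,0,0,-0.5]],
])

```text
clock: 27.22
tool_pos: [0.5073, -0.3512, 0.0642]
orientation: [1.0, 0.005, 0.0, -0.0]
contact_force: [0.5, 0.5, -1.2]
opening: 0.0083
gripper_force: 59.7
```

```bash
python3 - <<'E'
from look import *
C=cam("wrist");p,d=save("wrist","w3.png");v,u=np.nonzero(d>0);P=pts("wrist",np.c_[u,v],d[v,u],C)
z0=st()[0][2]-.0195;print(z0)
t=P[(abs(P[:,2]-z0-.004)<.004)&(abs(P[:,0]-.508)<.14)&(abs(P[:,1]+.35)<.12)];print("plate",len(t),rect(t),np.percentile(t[:,0],99.8),np.percentile(t[:,1],[.2,99.8]))
t=P[(abs(P[:,2]-.0265)<.004)&(abs(P[:,0]-.508)<.14)&(P[:,1]<-.25)&(P[:,1]>-.45)];print("rim",len(t),rect(t),np.percentile(t[:,0],99.8),np.percentile(t[:,1],[.2,99.8]))
print(ctrl.get_state()["opening"],st()[0],yaw(),row([.508,-.351,.037],0.5))
E
```

```text
0.044717478327572974
plate 57267 (array([ 524.2, -352.4]), array([173.7, 150.1]), 0.6) 0.6107881122560036 [-0.42635096 -0.27782918]
rim 3283 (array([ 575.1, -305.5]), array([120.5, 248. ]), 44.2) 0.6229400797111507 [-0.43315666 -0.2501327 ]
0.008092928016198908 [ 0.50733377 -0.35125952  0.06421748] 0.5376350086452745 [0.6, -0.2, 27.2, -0.0, -0.1, 0.0]
```

View pics/w3.png

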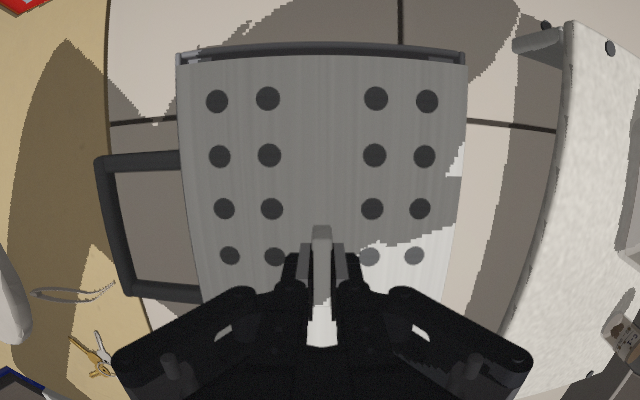

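The plate is centred over the tray: plate edges at columns 180 and 467, the tray's far rim at row 48.

Call:
drive_tool([
  [[1.2,0,10,0,0,0],[1.2,0,20,0,0,0],[1.2,0,25,0,0,0],[1.2,0,28,0,0,0],[1.2,0,28,0,0,0]],
])

```text
clock: 27.9
tool_pos: [0.5076, -0.3508, 0.0387]
orientation: [1.0, 0.005, 0.0, -0.0]
contact_force: [-12.2, 8.8, 39.3]
opening: 0.0085
gripper_force: 65.1
```

Call:
drive_tool([
  [[0,0,-2,0,0,0],[0,0,-2,0,0,0]],
])

```text
clock: 28.15
tool_pos: [0.5076, -0.3508, 0.0388]
orientation: [1.0, 0.005, -0.0, -0.001]
contact_force: [-6.9, 5.5, 18.0]
opening: 0.0083
gripper_force: 62.3
```

Call:
drive_tool([
  [[0,0,0,0,0,0],[0,0,0,0,0,0],[0,0,0,0,0,0],[0,0,0,0,0,0],[0,0,-60,0,0,0],[0,0,-120,0,0,0],[0,0,-170,0,0,0],[0,0,-170,0,0,0]],
], claw=1)

```text
clock: 29.15
tool_pos: [0.5099, -0.353, 0.212]
orientation: [1.0, 0.005, 0.003, 0.002]
contact_force: [0.5, -0.4, -0.9]
opening: 0.0855
gripper_force: 0.0
```

```bash
python3 - <<'E'
from look import *
C=cam("wrist");p,d=save("wrist","w4.png");v,u=np.nonzero(d>0);P=pts("wrist",np.c_[u,v],d[v,u],C)
t=P[(abs(P[:,2]-.0205)<.01)&(abs(P[:,0]-.508)<.09)&(abs(P[:,1]+.352)<.06)&((abs(P[:,1]+.352)>.012))]
A=np.linalg.lstsq(np.c_[t[:,:2]-[.508,-.352],np.ones(len(t))],t[:,2],rcond=None)[0];print("plate plane",A,"corner heights",np.percentile(t[:,2],[2,98]))
f=P[(P[:,2]>.034)&(P[:,2]<.05)&(abs(P[:,0]-.508)<.05)&(abs(P[:,1]+.352)<.04)];print("fin",rect(f))
t=P[(abs(P[:,2]-.0265)<.003)&(P[:,1]>-.46)&(P[:,1]<-.263)&(P[:,0]>.36)&(P[:,0]<.65)];print("rim",rect(t),np.percentile(t[:,1],[1,99]),np.percentile(t[:,0],[1,99]))
b=P[(abs(P[:,2]-.0665)<.0025)&(P[:,1]<-.42)&(P[:,0]>.3)&(P[:,0]<.7)]
xs=np.arange(.40,.62,.005);e=np.array([[x,np.percentile(b[abs(b[:,0]-x)<.003,1],98)] for x in xs if (abs(b[:,0]-x)<.003).sum()>10])
k=np.polyfit(e[:,0],e[:,1],1);print("edge",np.degrees(np.arctan(k[0])),np.polyval(k,.505),np.std(e[:,1]-np.polyval(k,e[:,0])))
for r in ctrl.silhouettes("wrist","glue")[:1]:
    Q=maskpts("wrist",r["mask"],d,C);print("glue",r["conf"],rect(Q))
for r in ctrl.silhouettes("wrist","tweezers")[:2]:
    vv,uu=np.nonzero(r["mask"]);Q=onz("wrist",np.c_[uu,vv],.005,C);print("tw",r["conf"],len(Q),rect(Q))
print(st()[0],yaw(),row([.600,-.09,.25],45),row([.69,-.067,.2],90))
E
```

```text
plate plane [-0.00089587 -0.0009266   0.02046282] corner heights [0.01893932 0.02197105]
fin (array([ 507.3, -353.1]), array([39.4,  9.3]), 0.4)
rim (array([ 507.6, -349.2]), array([228.5, 173.2]), 0.7) [-0.43536922 -0.26477904] [0.39382357 0.62172114]
edge 2.1260351774004156 -0.481789663036319 0.008130611954284878
glue 0.59 (array([717.6, -69. ]), array([135.5,  38.8]), 89.8)
tw 0.83 310 (array([421.4, -94.2]), array([ 20.9, 156.2]), 11.8)
[ 0.50760097 -0.35100766  0.20652987] 0.5151952264858253 [94.7, -260.2, -43.1, -0.1, 0.0, -44.5] [185.0, -282.3, 6.9, -0.1, -0.0, -89.5]
```

View pics/w4.png

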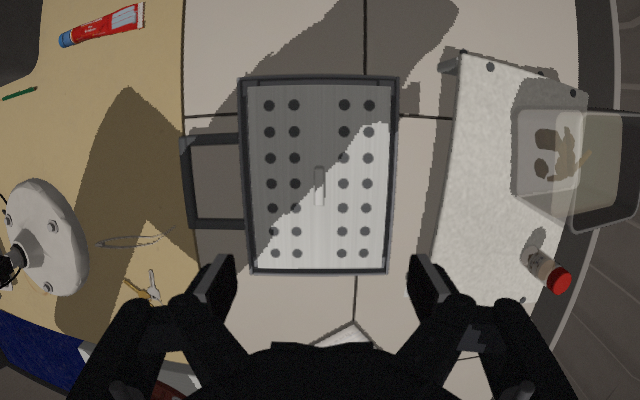

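The wrist view shows the plate lying level on the posts, fin at (320,187), with the tray and handle unchanged. Next the glue.

Call:
drive_tool([
  [[30,-40,0,0,0,-5],[60,-80,0,0,0,-15],[90,-120,0,0,0,-25],[120,-165,5,0,0,-35],[150,-210,5,0,0,-45],[180,-250,5,0,0,-55],[200,-280,7,0,0,-65],[200,-280,7,0,0,-75],[200,-280,7,0,0,-85],[200,-280,7,0,0,-89.5],[200,-280,7,0,0,-89.5],[200,-280,7,0,0,-89.5]],
])

```text
clock: 30.8
tool_pos: [0.7051, -0.0696, 0.1997]
orientation: [0.708, 0.707, -0.0, -0.001]
contact_force: [0.1, -0.2, -0.7]
opening: 0.0858
gripper_force: 0.0
```

```bash
python3 - <<'E'
from look import *
C=cam("wrist");p,d=save("wrist","w5.png")
for r in ctrl.silhouettes("wrist","glue")[:2]:
    Q=maskpts("wrist",r["mask"],d,C);print("glue",r["conf"],len(Q),rect(Q),np.percentile(Q[:,2],[5,50,98]))
    for a in (-.13,-.11,-.09,-.07,-.05,-.03,-.01):
        B=Q[abs(Q[:,1]-a)<.006]
        if len(B)>5: print(a,np.round(np.percentile(B[:,0],[2,98]),4),np.percentile(B[:,2],95).round(4))
print(st()[0],yaw(),row([.714,-.069,.015],90))
E
```

```text
glue 0.91 2974 (array([715.4, -67.3]), array([ 33.8, 135. ]), 0.5) [0.00547915 0.01343965 0.02383919]
-0.13 [0.7011 0.7318] 0.0066
-0.11 [0.6991 0.7324] 0.01
-0.09 [0.7004 0.7287] 0.0121
-0.07 [0.7005 0.7271] 0.0167
-0.05 [0.7017 0.7245] 0.0214
-0.03 [0.7008 0.7211] 0.0242
-0.01 [0.7009 0.7211] 0.024
[ 0.70528344 -0.06959552  0.20034332] 89.9435254668374 [0.4, 8.8, 185.3, -0.0, -0.1, -0.1]
```

Call:
drive_tool([
  [[0.5,9,60,0,0,0],[0.5,9,120,0,0,0],[0.5,9,160,0,0,0],[0.5,9,180,0,0,0],[0.5,9,187,0,0,0],[0.5,9,187,0,0,0],[0.5,9,187,0,0,0]],
])

```text
clock: 31.78
tool_pos: [0.7158, -0.0692, 0.0158]
orientation: [0.707, 0.707, 0.001, 0.001]
contact_force: [-0.1, -0.6, 0.1]
opening: 0.0853
gripper_force: 0.0
```

Call:
drive_tool([
  [[0,0,0,0,0,0],[0,0,0,0,0,0],[0,0,0,0,0,0],[0,0,0,0,0,0],[0,0,0,0,0,0],[0,0,0,0,0,0],[0,0,-10,0,0,0],[0,0,-60,0,0,0],[0,0,-105,0,0,0],[0,0,-105,0,0,0]],
], claw=0)

```text
clock: 33.02
tool_pos: [0.7173, -0.0695, 0.124]
orientation: [0.707, 0.707, 0.003, 0.003]
contact_force: [-0.4, -0.1, -1.3]
opening: 0.0268
gripper_force: 58.6
```

```bash
python3 - <<'E'
from look import *
C=cam("wrist");p,d=save("wrist","w6.png")
for r in ctrl.silhouettes("wrist","glue")[:2]:
    Q=maskpts("wrist",r["mask"],d,C);print("glue",r["conf"],len(Q),rect(Q),np.percentile(Q[:,2],[5,50,98]))
C=cam("side");p,d=ctrl.grab_frame("side")
for r in ctrl.silhouettes("side","glue")[:1]:
    Q=maskpts("side",r["mask"],d,C);print("glue side",r["conf"],len(Q),rect(Q))
print(st()[0],yaw(),row([.508,-.309,.11],0.6))
E
```

```text
glue 0.93 11714 (array([717.4, -96.2]), array([193.1,  50.3]), 89.6) [0.1165173  0.12670554 0.13333239]
glue side 0.53 204 (array([ 748.9, -135.1]), array([ 43. , 291.7]), 19.7)
[ 0.7137234  -0.06884826  0.11766715] 90.01392847509393 [-240.1, -205.8, 7.7, -0.1, 0.0, 89.4]
```

Call:
drive_tool([
  [[-30,-25,5,0,0,5],[-60,-50,5,0,0,15],[-90,-75,5,0,0,25],[-120,-105,5,0,0,35],[-150,-130,5,0,0,45],[-180,-155,5,0,0,55],[-210,-180,5,0,0,65],[-235,-200,5,0,0,75],[-241,-206,5,0,0,85],[-241,-206,5,0,0,89.4],[-241,-206,5,0,0,89.4],[-241,-206,45,0,0,89.4],[-241,-206,50,0,0,89.4],[-241,-206,50,0,0,89.4],[-241,-206,50,0,0,89.4]],
])

```text
clock: 35.1
tool_pos: [0.5093, -0.3104, 0.0697]
orientation: [1.0, 0.006, 0.001, 0.0]
contact_force: [0.1, 0.3, -0.7]
opening: 0.0265
gripper_force: 58.6
```

```bash
python3 - <<'E'
from look import *
C=cam("wrist");p,d=save("wrist","w7.png")
for r in ctrl.silhouettes("wrist","glue")[:1]:
    Q=maskpts("wrist",r["mask"],d,C);print("glue",r["conf"],len(Q),rect(Q),np.percentile(Q[:,2],[5,50,98]))
C=cam("side");p,d=ctrl.grab_frame("side")
for r in ctrl.silhouettes("side","glue")[:1]:
    Q=maskpts("side",r["mask"],d,C);print("glue side",r["conf"],len(Q),rect(Q),np.percentile(Q[:,2],[2,50,98]))
print(ctrl.get_state()["opening"],st()[0],yaw(),row([.508,-.310,.0335],0.6))
E
```

```text
glue 0.62 11822 (array([ 515.4, -312.1]), array([133.3,  39.6]), 0.2) [0.06206943 0.07244347 0.07930187]
glue side 0.51 220 (array([ 519.9, -361.2]), array([155.4, 139.2]), 1.1) [0.02063723 0.06529539 0.07858524]
0.026718457025008843 [ 0.50898464 -0.31032673  0.06941706] 0.6231998443363653 [-1.0, -0.3, 35.9, 0.0, -0.1, 0.0]
```

View pics/w7.png

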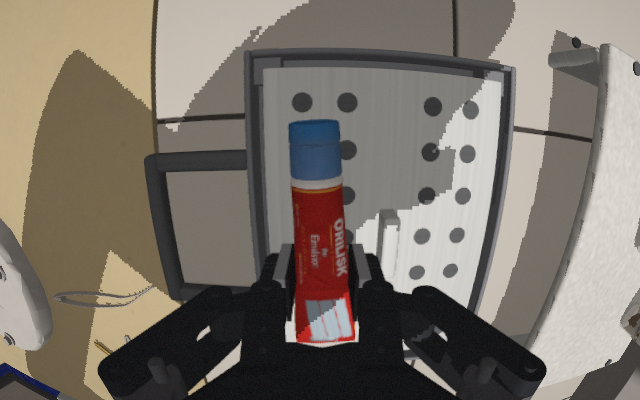

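The glue is held level, its length along the fin; the fin is at (390,240), clear of the glue. Lower.

Call:
drive_tool([
  [[0,0,15,0,0,0],[0,0,26,0,0,0],[0,0,32,0,0,0],[0,0,34,0,0,0],[0,0,34,0,0,0]],
])

```text
clock: 35.92
tool_pos: [0.508, -0.3095, 0.0349]
orientation: [1.0, 0.005, -0.0, -0.001]
contact_force: [-4.8, 2.4, 9.7]
opening: 0.0266
gripper_force: 59.9
```

Call:
drive_tool([
  [[0,0,0,0,0,0],[0,0,0,0,0,0],[0,0,0,0,0,0],[0,0,0,0,0,0],[0,0,-10,0,0,0],[0,0,-40,0,0,0],[0,0,-100,0,0,0],[0,0,-150,0,0,0],[0,0,-150,0,0,0]],
], claw=0.42)

```text
clock: 37.05
tool_pos: [0.5107, -0.3117, 0.1897]
orientation: [1.0, 0.005, 0.003, 0.002]
contact_force: [-0.4, -0.0, -0.7]
opening: 0.0359
gripper_force: 0.0
```

```bash
python3 - <<'E'
from look import *
C=cam("wrist");p,d=save("wrist","w8.png")
for r in ctrl.silhouettes("wrist","glue")[:1]:
    Q=maskpts("wrist",r["mask"],d,C);print("glue",r["conf"],len(Q),rect(Q),np.percentile(Q[:,2],[5,50,98]))
for r in ctrl.silhouettes("wrist","tweezers")[:2]:
    vv,uu=np.nonzero(r["mask"]);Q=onz("wrist",np.c_[uu,vv],.005,C);print("tw",r["conf"],len(Q),rect(Q))
print(ctrl.get_state()["opening"],st()[0],yaw(),row([.423,-.094,.17],80))
E
```

```text
glue 0.92 3673 (array([ 511.4, -313.6]), array([137.5,  35.7]), 0.5) [0.02549029 0.03394198 0.04441666]
tw 0.8 382 (array([419.5, -85.2]), array([ 19.4, 136.2]), 8.9)
0.03585160780259129 [ 0.50818045 -0.30981216  0.18419931] 0.6129035560388678 [-82.9, -216.7, 14.5, -0.1, -0.0, -79.4]
```

Call:
drive_tool([
  [[-15,-40,10,0,0,-8],[-30,-80,10,0,0,-18],[-45,-120,10,0,0,-28],[-60,-160,10,0,0,-38],[-75,-200,10,0,0,-48],[-83,-217,14,0,0,-58],[-83,-217,14,0,0,-68],[-83,-217,14,0,0,-78],[-83,-217,14,0,0,-88],[-83,-217,14,0,0,-98],[-83,-217,14,0,0,-100],[-83,-217,14,0,0,-100]],
], claw=0.6)

```text
clock: 38.7
tool_pos: [0.4228, -0.0938, 0.1702]
orientation: [0.64, 0.769, 0.0, -0.001]
contact_force: [-0.3, -0.3, 0.3]
opening: 0.0511
gripper_force: 0.0
```

```bash
python3 - <<'E'
from look import *
C=cam("wrist");p,d=save("wrist","w9.png")
for r in ctrl.silhouettes("wrist","tweezers")[:2]:
    vv,uu=np.nonzero(r["mask"]);Q=onz("wrist",np.c_[uu,vv],.006,C);print("tw",r["conf"],len(Q),rect(Q),np.percentile(maskpts("wrist",r["mask"],d,C)[:,2],[5,50,95]))
for r in ctrl.mark_of("wrist","tweezers")[:2]: print(r["conf"],r["centre"],onz("wrist",r["centre"],0,C))
print(ctrl.get_state()["opening"],st()[0],yaw())
E
```

```text
tw 0.64 139 (array([422. , -91.9]), array([ 14.1, 145.2]), 11.6) [8.12721881e-05 8.34736763e-03 1.01266808e-02]
0.75 [322.9, 178.7] [[ 0.42485644 -0.09096142  0.        ]]
0.051314749935540735 [ 0.42311494 -0.09394793  0.17059276] 100.50126091458553
```

View pics/w9.png

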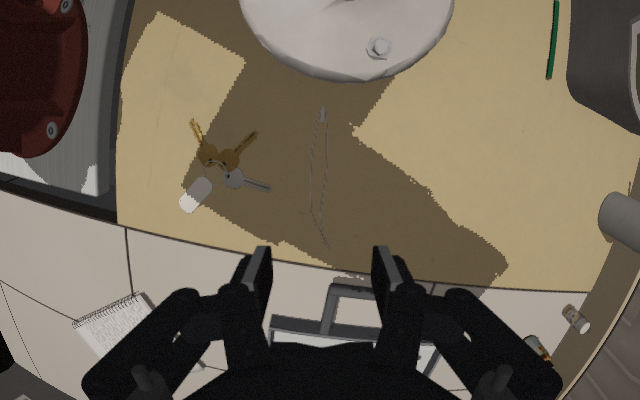

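Tweezers run from (322,108) to (328,248), middle near (319,178), aligned with the jaws.

```bash
python3 - <<'E'
from h import *
q=onz("wrist",[319.5,178],.008)[0];print(q,row([q[0],q[1],.012],100.8))
E
```

```text
[ 0.42156876 -0.08924892  0.008     ] [4.8, -0.7, 158.6, 0.0, -0.1, -0.3]
```

Call:
drive_tool([
  [[3,-0.5,60,0,0,-0.5],[3,-0.5,110,0,0,-0.5],[3,-0.5,140,0,0,-0.5],[3,-0.5,153,0,0,-0.5],[3,-0.5,158,0,0,-0.5],[3,-0.5,158,0,0,-0.5],[3,-0.5,158,0,0,-0.5]],
])

```text
clock: 39.72
tool_pos: [0.423, -0.0913, 0.0137]
orientation: [0.635, 0.772, 0.001, 0.001]
contact_force: [-0.5, 0.2, 0.6]
opening: 0.051
gripper_force: 0.0
```

Call:
drive_tool([
  [[0,0,0,0,0,0],[0,0,0,0,0,0],[0,0,0,0,0,0],[0,0,0,0,0,0],[0,0,0,0,0,0],[0,0,-10,0,0,0],[0,0,-60,0,0,0],[0,0,-105,0,0,0],[0,0,-105,0,0,0],[0,0,-105,0,0,0]],
], claw=0)

```text
clock: 40.98
tool_pos: [0.4221, -0.091, 0.1179]
orientation: [0.635, 0.772, 0.0, 0.0]
contact_force: [-1.0, -0.6, -1.0]
opening: 0.0162
gripper_force: 58.8
```

```bash
python3 - <<'E'
from h import *
save("wrist","w10.png")
s=ctrl.get_state();print(s["opening"],st()[0],yaw(),row([.508,-.393,.12],0.6))
E
```

```text
0.016352833297198267 [ 0.42162615 -0.09087991  0.11730071] 101.11391246770543 [-313.1, 26.5, -3.1, -0.1, -0.0, 100.5]
```

Call:
drive_tool([
  [[-30,3,0,0,0,6],[-60,6,0,0,0,16],[-95,8,0,0,0,26],[-130,11,0,0,0,36],[-165,14,0,0,0,46],[-200,17,0,0,0,56],[-235,20,0,0,0,66],[-270,23,0,0,0,76],[-305,26,0,0,0,86],[-313,26.5,0,0,0,96],[-313,26.5,0,0,0,100.5],[-313,26.5,0,0,0,100.5],[-313,26.5,40,0,0,100.5],[-313,26.5,48,0,0,100.5],[-313,26.5,48,0,0,100.5],[-313,26.5,48,0,0,100.5]],
])

```text
clock: 43.02
tool_pos: [0.5091, -0.3935, 0.0707]
orientation: [1.0, 0.006, 0.001, 0.0]
contact_force: [-0.4, -0.2, 0.1]
opening: 0.0159
gripper_force: 58.8
```

```bash
python3 - <<'E'
from h import *
save("wrist","w11.png")
s=ctrl.get_state();print(s["opening"],st()[0],yaw(),row([.508,-.393,.0335],0.6))
E
```

```text
0.015785324746121338 [ 0.50920801 -0.39362555  0.07083952] 0.6381132518161594 [-1.3, -0.7, 37.3, 0.0, -0.1, 0.0]
```

View pics/w11.png

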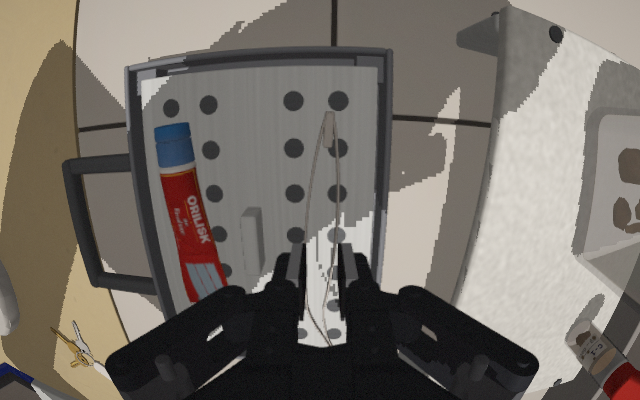

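The tweezers are held straight beside the fin (fin at 252,240; tweezers from 328,112 to 330,345), inside the plate. Lower and release.

Call:
drive_tool([
  [[0,0,15,0,0,0],[0,0,27,0,0,0],[0,0,33,0,0,0],[0,0,36,0,0,0],[0,0,36,0,0,0]],
])

```text
clock: 43.7
tool_pos: [0.5081, -0.3926, 0.034]
orientation: [1.0, 0.005, -0.0, -0.001]
contact_force: [-3.9, 3.7, 7.3]
opening: 0.0161
gripper_force: 59.8
```

Call:
drive_tool([
  [[0,0,1,0,0,0],[0,0,1,0,0,0]],
])

```text
clock: 43.95
tool_pos: [0.5081, -0.3926, 0.0339]
orientation: [1.0, 0.005, -0.0, -0.001]
contact_force: [-6.5, 6.2, 17.3]
opening: 0.0161
gripper_force: 60.9
```

Call:
drive_tool([
  [[0,0,-1,0,0,0],[0,0,-1,0,0,0],[0,0,-1,0,0,0],[0,0,-1,0,0,0],[0,0,-10,0,0,0],[0,0,-50,0,0,0],[0,0,-110,0,0,0],[0,-20,-170,0,0,0],[0,-40,-190,0,0,0],[0,-40,-190,0,0,0]],
], claw=0.35)

```text
clock: 45.2
tool_pos: [0.5088, -0.3525, 0.2245]
orientation: [1.0, 0.006, 0.001, 0.001]
contact_force: [-0.4, -0.6, -0.7]
opening: 0.0298
gripper_force: 0.0
```

```bash
python3 - <<'E'
from look import *
C=cam("wrist");p,d=save("wrist","w12.png");v,u=np.nonzero(d>0);P=pts("wrist",np.c_[u,v],d[v,u],C)
print(st()[0],yaw(),ctrl.get_state()["opening"])
for r in ctrl.silhouettes("wrist","tweezers")[:1]:
    vv,uu=np.nonzero(r["mask"]);Q=onz("wrist",np.c_[uu,vv],.027,C);print("tw",r["conf"],len(Q),rect(Q),np.percentile(maskpts("wrist",r["mask"],d,C)[:,2],[5,50,95]))
t=P[(abs(P[:,2]-.0265)<.003)&(P[:,1]>-.46)&(P[:,1]<-.263)&(P[:,0]>.36)&(P[:,0]<.65)];print("rim",rect(t),np.percentile(t[:,0],[1,99]))
h=P[(abs(P[:,2]-.0285)<.004)&(P[:,1]>-.225)&(P[:,1]<-.18)&(abs(P[:,0]-.508)<.05)];print("bar",len(h),rect(h),np.median(h[:,2]),np.median(h[:,1]))
b=P[(abs(P[:,2]-.0665)<.0025)&(P[:,1]<-.44)&(P[:,0]>.34)&(P[:,0]<.68)]
g=np.zeros((400,400),np.uint8);ij=((b[:,:2]-[.3,-.8])*1000).astype(int);ok=(ij>=0).all(1)&(ij<400).all(1);g[ij[ok,1],ij[ok,0]]=255
g=cv2.morphologyEx(g,cv2.MORPH_CLOSE,np.ones((5,5)));g=cv2.morphologyEx(g,cv2.MORPH_OPEN,np.ones((9,9)))
n,l,s,c=cv2.connectedComponentsWithStats(g);print(s[1:],c[1:])
k=1+np.argmax(s[1:,4]);e=np.array([[x,np.nonzero(l[:,x]==k)[0].max()] for x in range(400) if (l[:,x]==k).any()])
print(e[::12].tolist())
cv2.imwrite("pics/g.png",g)
E
```

```text
[ 0.50820063 -0.35278369  0.22267722] 0.6689958495138767 0.029841705421609726
tw 0.95 352 (array([ 525., -394.]), array([ 18.4, 119.8]), 87.0) [0.01990299 0.02685836 0.03040034]
rim (array([ 508.1, -349.2]), array([228.6, 173.6]), 0.7) [0.39462341 0.62242523]
bar 901 (array([ 508. , -210.6]), array([28.5, 99.9]), 89.8) 0.027485512924859738 -0.20502132623393665
[[   59   134   289   197 33811]] [[192.86250037 251.32699417]]
[[59, 164], [71, 277], [83, 295], [95, 330], [107, 329], [119, 329], [131, 328], [143, 327], [155, 326], [167, 326], [179, 325], [191, 324], [203, 323], [215, 322], [227, 321], [239, 321], [251, 320], [263, 320], [275, 319], [287, 318], [299, 317], [311, 316], [323, 315], [335, 315], [347, 314]]
```

View pics/w12.png

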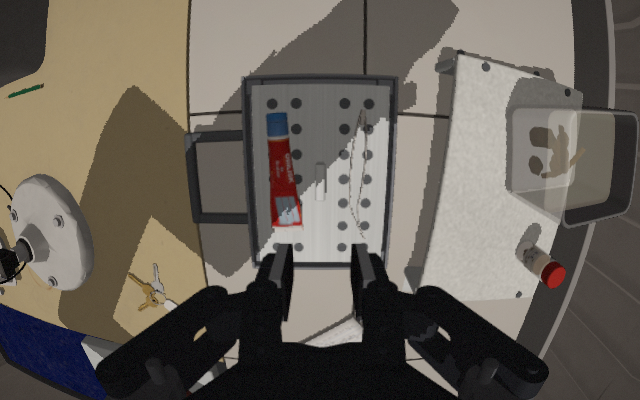

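The wrist view shows glue at (284,170) and tweezers at (357,175) flat on the plate on either side of the fin at (320,180). The shelf's front edge is turned about -3.6°. Now the handle.

```bash
python3 - <<'E'
from h import *
print(row([.5065,-.2035,.08],0.6),row([.5065,-.2035,.0205],0.6))
E
```

```text
[0.5, -149.2, 141.8, -0.1, 0.0, 0.0] [0.6, -149.1, 201.3, -0.1, 0.0, 0.0]
```

Call:
drive_tool([
  [[0.5,-50,0,0,0,0],[0.5,-105,30,0,0,0],[0.5,-149,70,0,0,0],[0.5,-149,130,0,0,0],[0.5,-149,165,0,0,0],[0.5,-149,190,0,0,0],[0.5,-149,200,0,0,0],[0.5,-149,200,0,0,0],[0.5,-149,200,0,0,0]],
], claw=0.45)

```text
clock: 46.42
tool_pos: [0.5076, -0.2045, 0.0234]
orientation: [1.0, 0.005, 0.001, -0.0]
contact_force: [0.3, -0.2, 0.4]
opening: 0.0383
gripper_force: 0.0
```

Call:
drive_tool([
  [[0,0,0,0,0,0],[0,0,0,0,0,0],[0,0,0,0,0,0],[0,0,0,0,0,0],[0,0,0,0,0,0]],
], claw=0)

```text
clock: 47.05
tool_pos: [0.5076, -0.2034, 0.0238]
orientation: [1.0, 0.006, 0.001, -0.001]
contact_force: [-0.8, 3.3, 7.0]
opening: 0.0105
gripper_force: 59.6
```

```bash
python3 - <<'E'
from h import *
print(st()[0],yaw(),row([.523,-.245,.0205],-3.6))
E
```

```text
[ 0.50757144 -0.20344513  0.02376582] 0.6468572026625428 [15.0, 41.7, 3.2, -0.1, -0.1, 4.2]
```

Call:
drive_tool([
  [[0.5,1.5,0,0,0,0.1],[1.5,4,0,0,0,0.4],[2.5,7,0,0,0,0.7],[4,10,0,0,0,1.1],[5,13,0,0,0,1.4],[6,16,0,0,0,1.7],[7,19,0,0,0,2.1],[8.5,22,0,0,0,2.4],[9.5,25,0,0,0,2.7],[10.5,28,0,0,0,3.1],[11.5,31,0,0,0,3.4],[13,34,0,0,0,3.8],[14,37,0,0,0,4.1],[15,40,0,0,0,4.3],[15,41,0,0,0,4.3],[15,41,0,0,0,4.3]],
])

```text
clock: 49.05
tool_pos: [0.5226, -0.2427, 0.0237]
orientation: [0.999, -0.032, 0.001, -0.002]
contact_force: [-1.3, 10.8, 11.3]
opening: 0.0103
gripper_force: 60.2
```

```bash
cat > tr.py <<'E'
from look import *
print(st()[0],yaw(),ctrl.get_state()["opening"])
C=cam("wrist");p,d=save("wrist","w_%d.png"%(1000*ctrl.get_state()["clock"]));v,u=np.nonzero(d>0);P=pts("wrist",np.c_[u,v],d[v,u],C)
def show(C,P,n):
    t=P[(abs(P[:,2]-.0265)<.0035)&(P[:,1]>-.485)&(P[:,1]<-.29)&(P[:,0]>.36)&(P[:,0]<.66)];print(n,"rim",len(t),rect(t))
    b=P[(abs(P[:,2]-.0665)<.004)&(P[:,1]<-.44)&(P[:,0]>.34)&(P[:,0]<.68)]
    g=np.zeros((400,400),np.uint8);ij=((b[:,:2]-[.3,-.8])*1000).astype(int);ok=(ij>=0).all(1)&(ij<400).all(1);g[ij[ok,1],ij[ok,0]]=255
    g=cv2.morphologyEx(g,cv2.MORPH_CLOSE,np.ones((9,9)));g=cv2.morphologyEx(g,cv2.MORPH_OPEN,np.ones((9,9)))
    n,l,s,c=cv2.connectedComponentsWithStats(g)
    if n<2: return
    k=1+np.argmax(s[1:,4]);print(s[k]);e=np.array([[x,np.nonzero(l[:,x]==k)[0].max()] for x in range(100,330) if (l[:,x]==k).any()])
    q=np.polyfit(e[:,0],e[:,1],1);r=e[:,1]-np.polyval(q,e[:,0]);e=e[abs(r)<4];q=np.polyfit(e[:,0],e[:,1],1);print("edge deg",np.degrees(np.arctan(q[0])),"y@.508",np.polyval(q,208)/1000-.8, "x range left/right at mid:",[np.nonzero(l[y]==k)[0][[0,-1]].tolist() for y in (200,250,280,300)])
show(C,P,"wrist")
C=cam("top");p,d=ctrl.grab_frame("top");v,u=np.nonzero(d>0);show(C,pts("top",np.c_[u,v],d[v,u],C),"top")
E
python3 tr.py
```

```text
[ 0.52259987 -0.24265214  0.02373334] -3.620209526070943 0.010275461649149477
wrist rim 9559 (array([ 500.9, -385.8]), array([267.1, 184.4]), 3.2)
[  62  265   87   69 3222]Traceback (most recent call last):
  File "tr.py", line 13, in <module>
    show(C,P,"wrist")
    ~~~~^^^^^^^^^^^^^
  File "tr.py", line 12, in show
    q=np.polyfit(e[:,0],e[:,1],1);r=e[:,1]-np.polyval(q,e[:,0]);e=e[abs(r)<4];q=np.polyfit(e[:,0],e[:,1],1);print("edge deg",np.degrees(np.arctan(q[0])),"y@.508",np.polyval(q,208)/1000-.8, "x range left/right at mid:",[np.nonzero(l[y]==k)[0][[0,-1]].tolist() for y in (200,250,280,300)])
                                                                                                                                                                                                                           ~~~~~~~~~~~~~~~~~~~~~~^^^^^^^^
IndexError: index 0 is out of bounds for axis 0 with size 0
```

```bash
sed -i 's/^show(C,P,"wrist")$//; s/if (l\[:,x\]==k).any()\])$/if (l[:,x]==k).any()])/; s/, "x range.*$/)/' tr.py; cat >> tr.py <<'E'
P=pts("top",np.c_[u,v],d[v,u],C)
e=[]
for x in np.arange(.42,.62,.01):
    c=P[(abs(P[:,0]-x)<.006)&(P[:,2]>.019)&(P[:,2]<.034)&(P[:,1]<-.30)&(P[:,1]>-.56)]
    if len(c): e.append([x,c[:,1].min()])
e=np.array(e);q=np.polyfit(e[:,0],e[:,1],1);print("tray rear edge",np.degrees(np.arctan(q[0])),np.polyval(q,.508),np.round(e[:,1],3))
b=P[(P[:,2]>.019)&(P[:,2]<.034)&(P[:,1]<-.33)&(P[:,1]>-.45)&(P[:,0]>.36)&(P[:,0]<.66)];print("tray x ends",np.percentile(b[:,0],[.3,99.7]))
p,d=ctrl.grab_frame("side");C=cam("side");v,u=np.nonzero(d>0);P=pts("side",np.c_[u,v],d[v,u],C)
b=P[(abs(P[:,2]-.0265)<.003)&(P[:,1]<-.28)&(P[:,1]>-.47)&(P[:,0]>.36)&(P[:,0]<.66)];print("side rim",len(b),rect(b))
E
python3 tr.py
python3 - <<'E'
import cv2,glob
p=cv2.imread(sorted(glob.glob("pics/w_4*.png"))[-1]);cv2.imwrite("pics/v.png",p)
E
```

```text
[ 0.52258012 -0.2426316   0.02371904] -3.6185271930536236 0.010532144624489445
top rim 343 (array([ 501.5, -436.7]), array([146.6, 241.8]), 78.0)
[   66   141   278   189 26288]
edge deg -4.2573293723766295 y@.508 -0.47903814390070826
tray rear edge -4.074838690744643 -0.4762049953967615 [-0.467 -0.473 -0.473 -0.472 -0.473 -0.473 -0.474 -0.475 -0.475 -0.476
 -0.477 -0.477 -0.477 -0.479 -0.479 -0.482 -0.48  -0.482 -0.482 -0.485]
tray x ends [0.39209619 0.61775761]
side rim 285 (array([ 497.3, -375.2]), array([189.6, 256.1]), 89.8)
```

View pics/v.png

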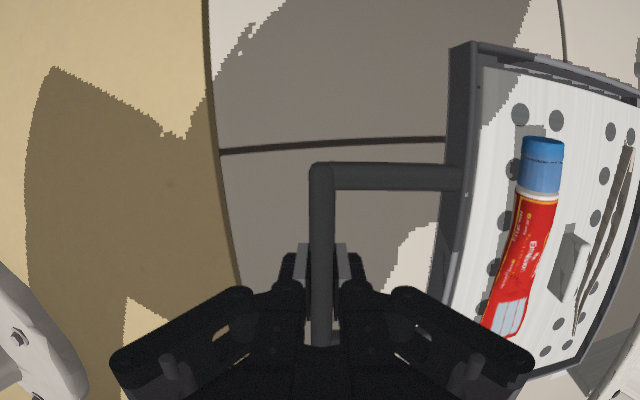

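The jaws hold the bar squarely (column 320), and the tray has turned with it; glue and tweezers stay in place. Push on.

Call:
drive_tool([
  [[1,3,0,0,0,0],[2,8,0,0,0,0.1],[3,14,0,0,0,0.2],[3.7,20,0,0,0,0.2],[3.7,26,0,0,0,0.2],[3.7,32,0,0,0,0.2],[3.7,38,0,0,0,0.2],[3.7,44,0,0,0,0.2],[3.7,50,0,0,0,0.2],[3.7,56,0,0,0,0.2],[3.7,62,0,0,0,0.2],[3.7,68,0,0,0,0.2],[3.7,74,0,0,0,0.2],[3.7,80,0,0,0,0.2],[3.7,86,0,0,0,0.2],[3.7,92,0,0,0,0.2],[3.7,98,0,0,0,0.2],[3.7,103,0,0,0,0.2],[3.7,105,0,0,0,0.2],[3.7,105,0,0,0,0.2]],
])

```text
clock: 51.75
tool_pos: [0.5201, -0.3481, 0.0238]
orientation: [0.999, -0.033, 0.001, -0.002]
contact_force: [0.4, 9.0, 9.9]
opening: 0.0104
gripper_force: 60.0
```

```bash
python3 - <<'E'
from h import *
C=cam("top");p,d=save("top","t5.png");v,u=np.nonzero(d>0);P=pts("top",np.c_[u,v],d[v,u],C)
cv2.imwrite("pics/t5c.png",cv2.resize(p[120:260,330:520,::-1],None,fx=4,fy=4,interpolation=cv2.INTER_CUBIC))
print(st()[0],yaw(),row([.5153,-.412,.0237],-3.8))
E
```

```text
[ 0.52009277 -0.34810286  0.02377033] -3.810811541566551 [-0.5, 64.1, -0.2, -0.2, -0.1, -0.0]
```

View pics/t5c.png

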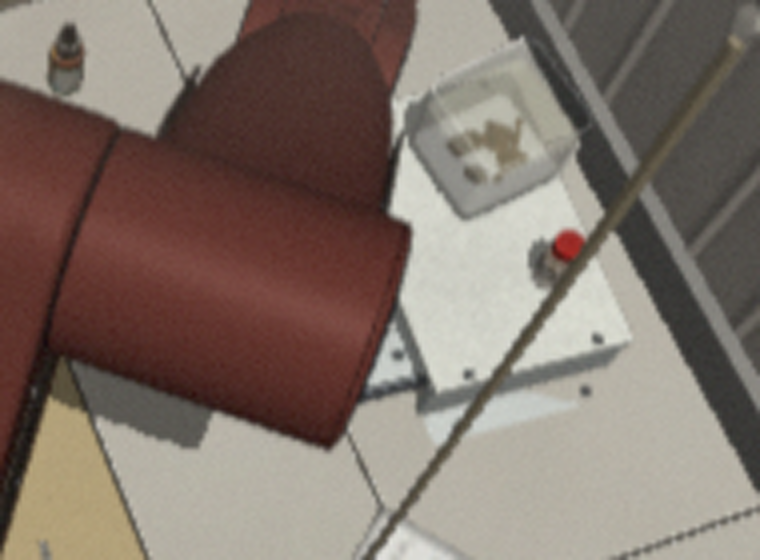

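The top view shows the tray entering under the board, its near end visible at (400,370); the arm is clear of the jar and vial. The force is normal.

Call:
drive_tool([
  [[0,4,0,0,0,0],[0,10,0,0,0,0],[0,16,0,0,0,0],[0,22,0,0,0,0],[0,28,0,0,0,0],[0,34,0,0,0,0],[0,40,0,0,0,0],[0,46,0,0,0,0],[0,51,0,0,0,0],[0,55,0,0,0,0],[0,58,0,0,0,0],[0,60,0,0,0,0],[0,61,0,0,0,0],[0,62,0,0,0,0],[0,62,0,0,0,0]],
])

```text
clock: 53.68
tool_pos: [0.516, -0.4096, 0.0238]
orientation: [0.999, -0.033, 0.001, -0.002]
contact_force: [1.4, 10.6, 10.3]
opening: 0.0103
gripper_force: 60.1
```

Call:
drive_tool([
  [[0,1,0,0,0,0],[0,2,0,0,0,0],[0,3,0,0,0,0],[0,4,0,0,0,0],[0,5,0,0,0,0],[0,5,0,0,0,0]],
])

```text
clock: 54.42
tool_pos: [0.5156, -0.4144, 0.0238]
orientation: [0.999, -0.033, 0.001, -0.002]
contact_force: [1.3, 12.2, 10.4]
opening: 0.0106
gripper_force: 60.2
```

Call:
drive_tool([
  [[0,1,0,0,0,0],[0,2,0,0,0,0],[0,3,0,0,0,0],[0,3,0,0,0,0]],
])

```text
clock: 54.92
tool_pos: [0.5156, -0.4145, 0.0237]
orientation: [0.999, -0.032, 0.001, -0.005]
contact_force: [1.1, 22.6, 17.6]
opening: 0.0105
gripper_force: 61.0
```

Call:
drive_tool([
  [[0,1,0,0,0,0],[0,2,0,0,0,0],[0,2,0,0,0,0]],
])

```text
clock: 55.3
tool_pos: [0.5156, -0.4146, 0.0238]
orientation: [0.999, -0.032, 0.001, -0.006]
contact_force: [1.8, 29.8, 21.3]
opening: 0.0106
gripper_force: 61.6
```

Call:
drive_tool([
  [[0,-2,0,0,0,0],[0,-4,0,0,0,0],[0,-5,0,0,0,0],[0,-5,0,0,0,0]],
])

```text
clock: 55.8
tool_pos: [0.5157, -0.4144, 0.0238]
orientation: [0.999, -0.033, 0.001, -0.002]
contact_force: [0.9, 11.7, 10.5]
opening: 0.0104
gripper_force: 60.3
```

Call:
drive_tool([
  [[0,0,0,0,0,0],[0,0,0,0,0,0],[0,0,0,0,0,0],[0,0,0,0,0,0],[0,0,-30,0,0,0],[0,-10,-80,0,0,0],[0,-20,-140,0,0,0],[0,-30,-200,0,0,0],[0,-30,-200,0,0,0],[0,-30,-200,0,0,0]],
], claw=0.4)

```text
clock: 57.05
tool_pos: [0.5167, -0.3869, 0.2222]
orientation: [0.999, -0.034, 0.0, -0.0]
contact_force: [-0.7, 0.3, -0.5]
opening: 0.0339
gripper_force: 0.0
```

```bash
python3 - <<'E'
from h import *
print(st()[0],yaw())
C=cam("wrist");p,d=save("wrist","wf.png");v,u=np.nonzero(d>0);P=pts("wrist",np.c_[u,v],d[v,u],C)
def edge(lo,hi,y0,y1,xs,pc):
    e=[]
    for x in xs:
        c=P[(abs(P[:,0]-x)<.003)&(P[:,2]>lo)&(P[:,2]<hi)&(P[:,1]>y0)&(P[:,1]<y1)]
        if len(c)>3: e.append([x,np.percentile(c[:,1],pc)])
    e=np.array(e);q=np.polyfit(e[:,0],e[:,1],1);r=e[:,1]-np.polyval(q,e[:,0]);e=e[abs(r)<2*r.std()+1e-4];q=np.polyfit(e[:,0],e[:,1],1)
    return len(e),round(np.degrees(np.arctan(q[0])),2),round(np.polyval(q,.512),4),round(np.std(e[:,1]-np.polyval(q,e[:,0])),4)
X=np.arange(.40,.63,.005)
print("board front",edge(.0635,.0695,-.6,-.44,X,98))
print("front wall outer",edge(.021,.031,-.50,-.45,X[6:-8],98))
print("bar outer",edge(.023,.033,-.44,-.40,np.arange(.47,.56,.004),98),"inner",edge(.023,.033,-.44,-.40,np.arange(.47,.56,.004),5))
for lo,hi in ((.0,.01),(.02,.03)): pass
E
```

```text
[ 0.51672325 -0.38694966  0.22215731] -3.8853301000703278
board front (45, np.float64(-3.61), np.float64(-0.4777), np.float64(0.0004))
front wall outer (32, np.float64(-1.14), np.float64(-0.473), np.float64(0.0121))
bar outer (23, np.float64(-3.58), np.float64(-0.4098), np.float64(0.0007)) inner (21, np.float64(-3.74), np.float64(-0.4207), np.float64(0.0008))
```

View pics/wf.png

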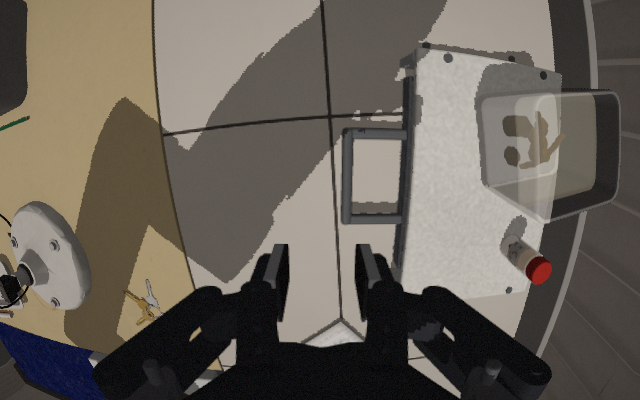

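The handle sticks out squarely at (370,175), parallel to the board edge to 0.1°. The bar sits about 62 mm from the edge (61 mm is home), and the push force rose at the stop. Handing in.

```bash
python3 -c "
from cell import ctrl
print(ctrl.close_job())"
```

```text
the job is handed in; nothing more can be done
None
```

I packed the tray (two dishes, plate, glue, tweezers; no third dish showed in any picture), pushed it to the shelf's back stop handle side out, and handed it in at 57 s of the 208 s.

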